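# Lock out the printer's power unit with a snap-hook clip

## Robot

A 6-joint arm with a two-finger parallel gripper is mounted at the origin on the work surface. World frame = base frame: x ahead of the robot, y to its left, z up, the work surface at z = 0. Lengths are in mm, angles in rad, forces in N, time in s.
With the tool pointing down it reaches from about 275 to 825 mm from the base axis. Payload 5.2 kg.
Tool frame: the origin (TCP) lies at the very end of the fingers, on their centre line; the grasp point (between the pads) lies 19 mm behind it; x points along the fingers, y is the direction in which the jaws open and shut, and the axes are right-handed (so a half turn about x gives the same grasp; the last joint's range is limited). The gripper opens to 93 mm and grips with 3 to 60 N. Pads are 15 mm wide; open, the fingers measure 128 mm over their backs; the gripper's body (75 mm by 188 mm) begins 65 mm behind the grasp point.
Start: joints at [0.913, 0.259, 1.535, -0, 1.348, -0.203], TCP at [241.585, 494.107, 197.653] pointing down, gripper open.
Joint ranges: [-3.14, 3.14], [-0.91, 2.08], [0.19, 2.58], [-1.22, 4.36], [0.22, 2.71], [-3.12, 3.12]. Speed limits (rad/s): [2.57, 2.57, 3.14, 3.14, 3.14, 3.14].

## Interface

Orientations are given as a unit quaternion [w, x, y, z].
In Python, from station import arm gives the robot as it stands. The module is installed in compiled form; this text tells all that it offers.
- The arm moves only by the tool play_rows, never from a script. Its argument "plan" is a list of rows, each an object with "jaw": the finger opening in mm, from 0 to 93; "slide": the shift along the tool's x, y, z in mm, a list of three; "spin": the turn about the tool's x in rad. In form: [{"jaw": jaw, "slide": [x, y, z], "spin": spin}, ...]. A call has 1 to 5 rows; each row shifts and turns the commanded pose from where the row before left it, along the tool's axes as they then stand; what a row does not reach is not made up. A row lasts 1/8 s, in which the tool goes at most 62.5 mm and 10.7 degrees, less where a joint would pass 70% of its speed; a pose out of reach is approached as far as the arm can. A call is refused whole if a number of a shift passes 62.5 or a number of a turn 0.188, either way. A call with a gripper value outside its range is refused whole. The fingers move at their own pace and stop on an object; "newtons" is the grip in N (left out, the last holds). Time passes only in rows, so rows that do not move let the fingers close. It gives the time, the measured TCP pose, the force and the opening at its end, in the units of the state.
- arm.get_state(): the state, without advancing time (a new reading comes with each control period).
- arm.snapshot(name): name is "side" or "top" or "wrist"; returns the picture (480x640x3 uint8, red, green, blue); there is no depth.
- arm.camera_model(name): a dict with "camera_matrix" (3x3 intrinsics, pixels), "R" (3x3) and "t" (3): a world point X has camera coordinates R X + t. Camera axes: x right, y down, z forward; pixel columns grow to the right and rows downward; lengths in mm; the calibration is good to about 2 mm. The wrist camera is an equidistant fisheye: a pixel r from the principal point sees the ray r / f radians off the axis. A picture is of the moment at which its call begins: read the wrist's pose just before it. camera_model takes no time and is no camera call; for the wrist camera it gives the pose at the moment of the call.
- arm.sign_off(): hands the job in, once; it reports no verdict.
The state is a dict: "clock": time; "qpos": joint angles; "dq": joint speeds; "joint_torque": joint torques, N m; "tool_pos": TCP position; "orientation": TCP orientation; "force": force on the tool from outside, world axes, zero at the start; "wrist_torque": the same for the moment, N m; "grip_width": finger opening in mm.
Only numpy, scipy, OpenCV 4.12 (cv2) and the standard library are available. Lean on these libraries where they do the work, as an engineer would, in place of code of your own. Each camera call takes 0.05 s, during which the arm holds its last target.

## Task

The printer's power unit has to be locked out for service. Draw the snap-hook lockout clip out of its dock by the hook, which is all that sticks out, put it down and let go of it, then take it by its handle and press its sprung gate against the upright bar of the eye on the power unit until the bar is inside the hook and the gate has snapped shut behind it. Let go and leave the clip at rest on the eye, without disturbing the spool, the jar or the screwdriver.

Things in the scene. Friction and masses are not known exactly. Their poses are not given: they have to be found in the camera images.
- clip: Lockout clip: steel snap hook on a flat grey plastic handle, 171 mm long, 120 to 230 g. Starts flat on the bench, handle in the dock, hook sticking out. Origin: underside, middle line, root of the hook; x to the round nose, y to the gate side. Hook 12 mm thick, outside x -16 to 82, y -28 to 28 mm: spine along y = -22, open inside x 4 to 70, y -16 to 21 mm. Handle x -88 to -16, z 0 to 14 mm.
- clip_gate (a joint): The clip's sprung gate, a 7 mm rod closing the hook's mouth on its +y side, hinged at x = 4, y = 24.5 mm of the clip, its free end at x = 44.5 mm by the nose tip. 0 = shut, grows in rad as it swings inward (towards -y), up to 1.0; a spring shuts it: about 1 N at its end to start it, 2 to 4 N far in.
- clip_handle (a point): Middle of the clip's handle (clip frame x = -50, y = 0, z = 7 mm), 32 mm wide across y, 14 mm thick. Axes as the clip.
- clip_head (a point): Middle of the hook's head (clip frame x = 57, y = 0, z = 6 mm); here spine and nose tip (which ends at x = 44 mm) measure 56 mm outside across y. Axes as the clip.
- clip_mouth (a point): Spot of the gate to press on the bar (clip frame x = 37, y = 24.5, z = 6 mm), near its free end. From first touch the bar must go about 35 mm inward, to clip y about -5 mm; drawing the clip then about 10 mm back towards its handle runs the bar past the gate's end into the nose, and the gate springs shut. Axes as the clip.
- dock: The dock, fixed: a low grey sheet-metal tunnel on the bench, 92 mm deep, 72 mm wide, 34 mm high (inside 64 mm wide, 30 mm high), closed on top, back and sides, open in front. Origin: on the bench in the middle of the open front; x points straight out of it. The clip's nose points that way; its handle reaches 70 to 78 mm in.
- unit: The power unit, fixed: a bare metal box 200 x 110 x 80 mm with a perforated top. Origin: centre of its underside, z up. Beside its -y face (y = -55 mm) lies a dark steel foot plate, its top 20 mm above the bench, over x = -135 to 0 and y = -155 to -55 mm; the eye stands over it.
- eye (a point): Middle of the eye's upright bar, 42 mm above the bench (unit frame x -60, y -97 mm); axes as the unit. Bar 8 mm thick, from the foot plate (20 mm high) up to 64 mm, then level towards +y into the unit's face 42 mm away; 40 mm free under that arm. The clip goes on level, nose to unit +x, gate side to the face, moved to +y, and ends resting on the foot plate, handle over its edge.
- spool: Bystander: spool of white printer filament with grey flanges, lying flat, 100 mm across, 56 mm high. Origin: centre of its underside.
- jar: Bystander: white jar with a grey cap, standing, 56 mm across, 70 mm high. Origin: centre of its underside.
- driver: Bystander: screwdriver lying on the bench, about 170 mm long. Origin: under it, x points to its tip.
Things that resemble listed ones, but are neither listed nor needed, are in the scene too. What is meant by the clip is not green or pink, and is the larger of those in its own colour.

How it is judged (in metres and radians):
On the way, in this order (a step that is already met when the one before it is completed fails the run):
1. the clip is out of its dock, handle and all ((x of clip_handle in the frame of dock above 0.03 m or horizontal distance between clip_handle and dock above 0.1 m)).
2. the clip has been put down and let go, clear of the dock and not yet on the eye (contact force between the fingers and clip below 0.05 N and linear speed of clip below 0.02 m/s and angular speed of clip below 0.2 rad/s and (x of clip_handle in the frame of dock above 0.03 m or horizontal distance between clip_handle and dock above 0.1 m) and angle between clip's own z axis and vertical below 0.3 rad and not (x of eye in the frame of clip between 0.006 and 0.072 m and y of eye in the frame of clip between -0.02 and 0.021 m and z of eye in the frame of clip between -0.012 and 0.045 m)), for 0.2 s.
3. held at its handle, the clip is pressed on until the bar of the eye swings the gate inward (value of joint clip_gate above 0.25 rad and distance between eye and clip_mouth below 0.06 m and distance between the grasp point and clip_handle below 0.06 m).
At the end, for the whole second after the job is handed in: The bar of the eye passes through the inside of the hook (eye, in the clip's frame, within x 6 to 72, y -20 to 21, z -12 to 45 mm), the gate is shut (below 0.12 rad), and the clip is let go and at rest (under 20 mm/s and 0.2 rad/s) (x of eye in the frame of clip between 0.006 and 0.072 m and y of eye in the frame of clip between -0.02 and 0.021 m and z of eye in the frame of clip between -0.012 and 0.045 m and value of joint clip_gate below 0.12 rad and contact force between the fingers and clip below 0.05 N and linear speed of clip below 0.02 m/s and angular speed of clip below 0.2 rad/s); the robot touches nothing.
It fails at once if the spool is moved more than 30 mm (distance of spool from where it was at the start of the episode above 0.03 m).
It fails at once if the jar is moved more than 30 mm (distance of jar from where it was at the start of the episode above 0.03 m).
It fails at once if the screwdriver is moved more than 30 mm (distance of driver from where it was at the start of the episode above 0.03 m).
It also fails if it takes over 59 s, if anything falls off the work surface, if the arm or the gripper's body presses on something with over 40 N, if the wrist force passes 120 N, or if a joint passes its speed limit or range.

## Working session

There is one attempt and no reset: what is moved stays moved. The work goes in short steps, Python scripts to look and compute and a tool call to move; the robot and the scene stay as the last step left them, time stands still between calls to the robot, and variables do not carry over. Pictures are saved under pics/ and viewed, and the job is handed in when it is done.

Besides the shell and the picture viewer there is one more tool, called after ">>>" by a JSON object that holds its "api" and its "payload", one argument or row to a line. play_rows: Moves the arm, as the interface text tells. Its arguments: {"type":"object","properties":{"plan":{"type":"array"},"newtons":{"type":"number"}},"required":["plan"]}

```bash
ls; mkdir -p pics; python3 - <<'E'
from station import arm
import cv2
s=arm.get_state();print(s)
for n in ["side","top","wrist"]:
    m=arm.camera_model(n);print(n,m)
    cv2.imwrite(f"pics/{n}0.png",arm.snapshot(n)[:,:,::-1])
E
```

```text
pics
{'clock': 0.0, 'qpos': array([ 9.13223421e-01,  2.59312721e-01,  1.53607848e+00,  5.46933241e-06,
        1.34795292e+00, -2.02839638e-01]), 'dq': array([ 1.75953355e-03, -6.37898773e-04,  7.91810187e-04,  7.21507725e-05,
       -1.23336553e-03, -1.07052202e-03]), 'joint_torque': array([ 9.31003960e-04, -4.37309110e+01, -2.84002894e+01,  7.20843603e-02,
        4.11744264e-02, -1.16290953e-04]), 'tool_pos': array([241.21593427, 493.65236715, 196.83585784]), 'orientation': array([ 0.6886479 ,  0.15882919,  0.68916784, -0.15995324]), 'force': array([ 0.93120079, -0.42038526, -0.44021336]), 'wrist_torque': array([-0.01914333,  0.01299368, -0.00709648]), 'grip_width': 93.21924998889703}
side {'camera_matrix': array([[451.81844342,   0.        , 324.27376386],
       [  0.        , 451.81844342, 235.91471379],
       [  0.        ,   0.        ,   1.        ]]), 'R': array([[ 0.94150944, -0.33695056, -0.00492828],
       [-0.18297735, -0.49888625, -0.84713151],
       [ 0.28298279,  0.79848408, -0.53136044]]), 't': array([-522.30449384,  125.90459863,  977.39606276])}
top {'camera_matrix': array([[500.82921272,   0.        , 316.93982674],
       [  0.        , 500.82921272, 241.21349676],
       [  0.        ,   0.        ,   1.        ]]), 'R': array([[-0.01788123, -0.99948951,  0.02647601],
       [-0.9859312 ,  0.01322477, -0.16662765],
       [ 0.16619245, -0.02908303, -0.98566437]]), 't': array([ -73.91741783,  547.60941669, 1043.38017216])}
wrist {'camera_matrix': array([[371.64829954,   0.        , 325.32107678],
       [  0.        , 371.64829954, 241.13366644],
       [  0.        ,   0.        ,   1.        ]]), 'R': array([[ 0.43925358,  0.89836061, -0.00212406],
       [ 0.87219863, -0.42589283,  0.24059269],
       [ 0.21523437, -0.10753381, -0.97062384]]), 't': array([-549.53397462,  -29.20876932,  389.64754329])}
```

View pics/top0.png

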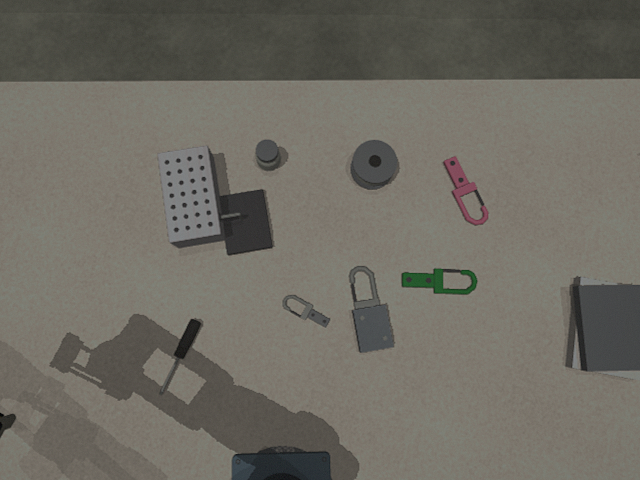

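View pics/side0.png

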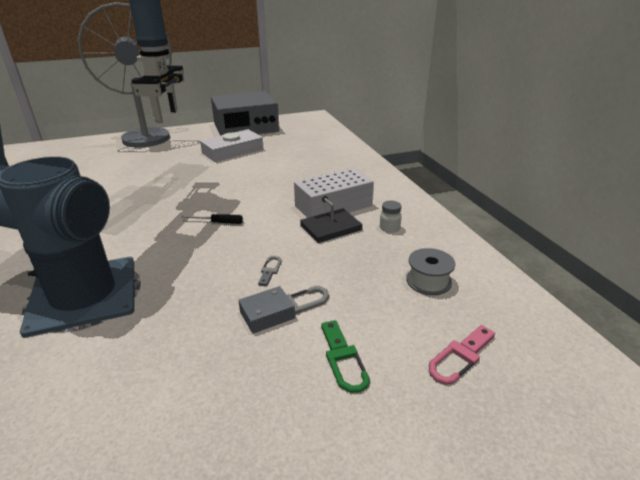

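View pics/wrist0.png

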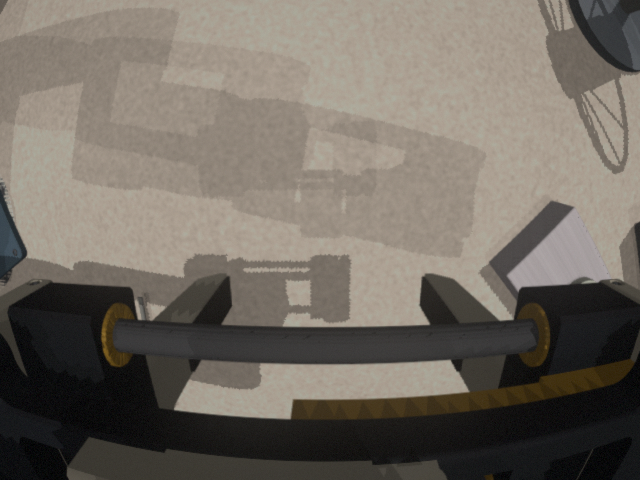

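```bash
cat > h.py <<'E'
import numpy as np,cv2
from station import arm
def ray(n,uv,m=None):
    m=m or arm.camera_model(n);K=m["camera_matrix"];R=m["R"];t=m["t"]
    uv=np.atleast_2d(np.array(uv,float))
    a=(uv-[K[0,2],K[1,2]])/K[0,0]
    if n=="wrist":
        r=np.linalg.norm(a,axis=1,keepdims=True);th=r
        d=np.hstack([a/np.maximum(r,1e-9)*np.sin(th),np.cos(th)])
    else: d=np.hstack([a,np.ones((len(a),1))])
    return -R.T@t,d@R
def plane(n,uv,z,m=None):
    o,d=ray(n,uv,m);return o+d*((z-o[2])/d[:,2])[:,None]
def proj(n,X,m=None):
    m=m or arm.camera_model(n);K=m["camera_matrix"]
    c=np.atleast_2d(X)@m["R"].T+m["t"]
    if n=="wrist":
        rr=np.linalg.norm(c[:,:2],axis=1,keepdims=True);th=np.arctan2(rr,c[:,2:])
        a=c[:,:2]/rr*th
    else:a=c[:,:2]/c[:,2:]
    return a*K[0,0]+[K[0,2],K[1,2]]
def two(n1,p1,n2,p2,m1=None,m2=None):
    o1,d1=ray(n1,p1,m1);o2,d2=ray(n2,p2,m2);d1=d1[0]/np.linalg.norm(d1);d2=d2[0]/np.linalg.norm(d2)
    s=np.linalg.lstsq(np.c_[d1,-d2],o2-o1,rcond=None)[0]
    a=o1+s[0]*d1;b=o2+s[1]*d2;return (a+b)/2,np.linalg.norm(a-b)
def crop(f,o,x0,y0,x1,y1,s):
    im=cv2.imread(f)[y0:y1,x0:x1];cv2.imwrite(o,cv2.resize(im,None,fx=s,fy=s,interpolation=cv2.INTER_CUBIC))
E
python3 - <<'E'
from h import *
crop("pics/top0.png","pics/topA.png",330,255,410,365,7) if 0 else None
crop("pics/top0.png","pics/topA.png",330,255,430,355,6)
crop("pics/top0.png","pics/topB.png",150,130,290,260,4)
crop("pics/side0.png","pics/sideA.png",230,270,340,340,6)
crop("pics/side0.png","pics/sideB.png",280,160,410,250,6)
E
```

```text
(no output)
```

View pics/topA.png

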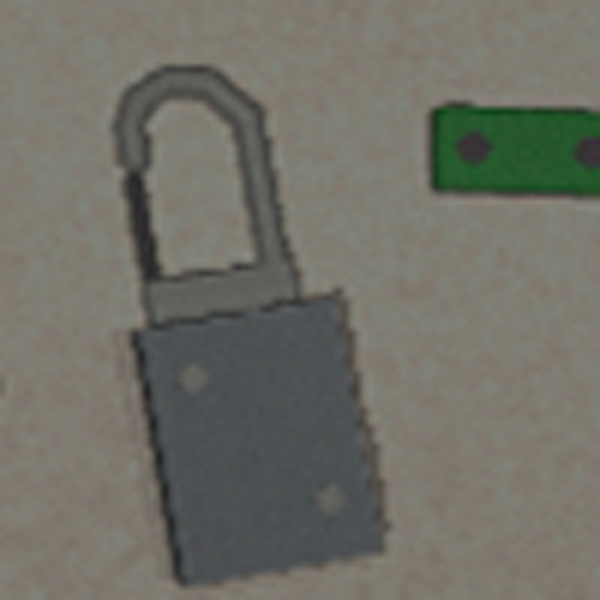

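View pics/topB.png

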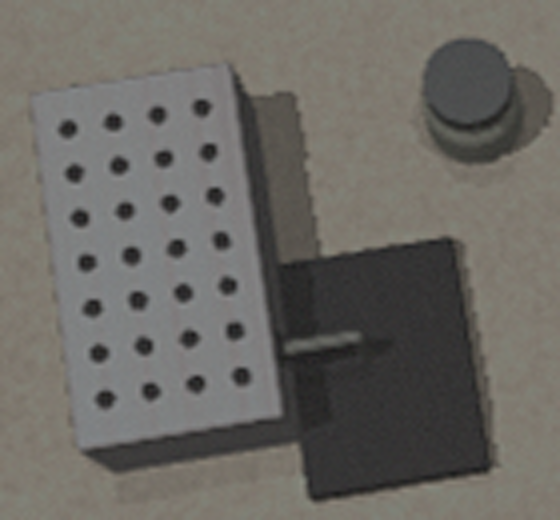

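View pics/sideA.png

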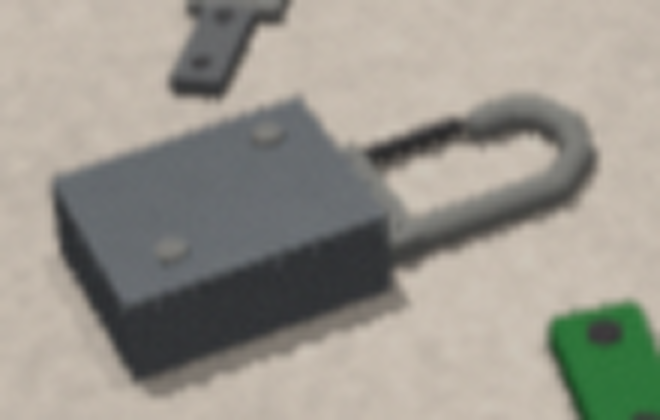

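View pics/sideB.png

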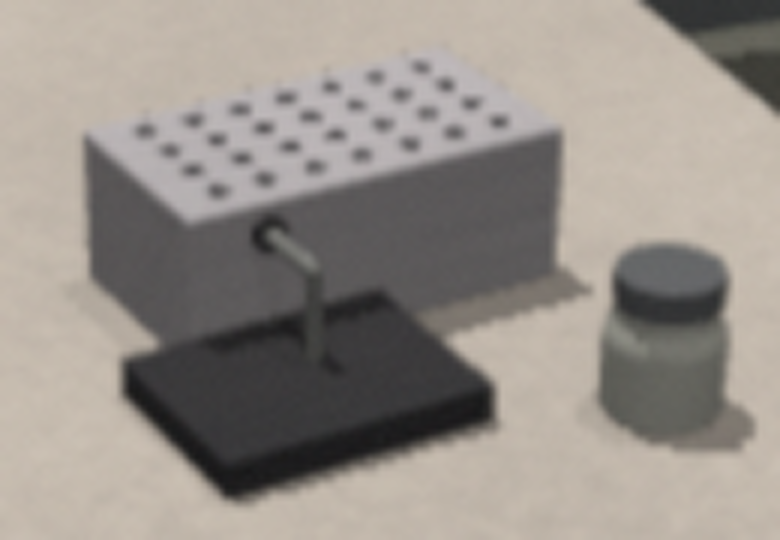

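```bash
python3 - <<'E'
from h import *
np.set_printoptions(precision=1,suppress=True)
A=lambda p:(np.array(p)+.5)/6-.5+[330,255]
B=lambda p:(np.array(p)+.5)/4-.5+[150,130]
S=lambda p:(np.array(p)+.5)/6-.5+[280,160]
SA=lambda p:(np.array(p)+.5)/6-.5+[230,270]
d=plane("top",A([(133,330),(342,292),(182,585),(385,548)]),34);print("dock FL FR BL BR",d)
print([np.linalg.norm(d[i]-d[j]) for i,j in((0,1),(2,3),(0,2),(1,3))])
ax=(d[0]-d[2]+d[1]-d[3]);print("dock yaw",np.degrees(np.arctan2(ax[1],ax[0])), "front mid",(d[0]+d[1])/2)
c=plane("top",A([(182,66),(268,120),(297,290),(116,125),(147,290),(134,172),(152,278)]),10);print("clip nose,spineT,spineB,noseL,rootL,gate end,gate base",c)
v=c[1]-c[2];print("spine yaw",np.degrees(np.arctan2(v[1],v[0])))
u=plane("top",B([(33,95),(230,65),(283,415),(80,450)]),80);print("unit",u)
print([np.linalg.norm(u[i]-u[(i+1)%4]) for i in range(4)])
for i,j in((3,0),(2,1)):
    v=u[j]-u[i];print("yaw",np.degrees(np.arctan2(v[1],v[0])))
p=plane("top",B([(455,238),(492,468),(315,498)]),20);print("plate",p)
v=p[0]-p[1];print("plate yaw",np.degrees(np.arctan2(v[1],v[0])),np.linalg.norm(v),np.linalg.norm(p[2]-p[1]))
print("bar top,bot two-view",two("top",B((360,338)),"side",S((315,268))))
print("bar base side z20",plane("side",S([(315,360)]),20))
us=plane("side",S([(85,135),(190,223),(562,128)]),80);print("unit side",us)
sn=plane("side",SA([(594,150),(400,255)]),6);print(sn)
yaw=np.arctan2(*(p[0]-p[1])[[1,0]])
for ctr in [u.mean(0)]:
    R=np.array([[np.cos(yaw),-np.sin(yaw)],[np.sin(yaw),np.cos(yaw)]])
    print("ctr",ctr,"eye",ctr[:2]+R@[-60,-97])
pc=p[0][:2];print("eye from plate", pc+R@[-60,58], p[1][:2]+R@[75,58])
E
```

```text
dock FL FR BL BR [[ 398.  -155.3   34. ]
 [ 410.3 -231.3   34. ]
 [ 308.  -170.1   34. ]
 [ 319.5 -243.    34. ]]
[np.float64(76.9922442804866), np.float64(73.77294085819915), np.float64(91.14475938110527), np.float64(91.50691586316022)]
dock yaw 8.31725578057136 front mid [ 404.1 -193.3   34. ]
clip nose,spineT,spineB,noseL,rootL,gate end,gate base [[ 496.  -178.8   10. ]
 [ 475.3 -210.3   10. ]
 [ 412.3 -218.7   10. ]
 [ 474.3 -153.5   10. ]
 [ 413.2 -163.2   10. ]
 [ 456.7 -159.7   10. ]
 [ 417.6 -165.2   10. ]]
spine yaw 7.59532535344841
unit [[737.4 258.   80. ]
 [753.5 152.8  80. ]
 [560.3 121.5  80. ]
 [543.  226.9  80. ]]
[np.float64(106.46924210274538), np.float64(195.75257569002267), np.float64(106.83405645112529), np.float64(196.8690968140163)]
yaw 9.090630869430118
yaw 9.197960617316046
plate [[672.2  35.9  20. ]
 [540.1  15.4  20. ]
 [524.6 113.1  20. ]]
plate yaw 8.8141778512666 133.71053142194245 98.91881801573673
bar top,bot two-view (array([605.4,  82.9,  66.4]), np.float64(2.0573451056687997))
bar base side z20 [[606.7  83.2  20. ]]
unit side [[542.9 219.1  80. ]
 [560.7 117.1  80. ]
 [754.4 149.1  80. ]]
[[ 496.4 -190.4    6. ]
 [ 415.7 -219.9    6. ]]
ctr [648.5 189.8  80. ] eye [604.1  84.8]
eye from plate [604.   84.1] [605.3  84.2]
```

```bash
cat > go.py <<'E'
from h import *
from scipy.spatial.transform import Rotation as Ro
import sys
# go.py x y z yawdeg(of tool y, mod 180)
s=arm.get_state();q=s["orientation"];R=Ro.from_quat([q[1],q[2],q[3],q[0]]).as_matrix()
print("clock",s["clock"],"pos",s["tool_pos"].round(1),"w",round(s["grip_width"],1),"F",s["force"].round(1),"q6",s["qpos"][5].round(2))
print("axes x",R[:,0].round(3),"yaw y",np.degrees(np.arctan2(R[1,1],R[0,1])).round(2))
if len(sys.argv)>1:
    x,y,z,yw=map(float,sys.argv[1:5]);cur=np.degrees(np.arctan2(R[1,1],R[0,1]))
    d=(yw-cur+90)%180-90
    sp=-np.radians(d) # tool x is down
    ty=np.radians(cur+d);Y=np.array([np.cos(ty),np.sin(ty),0]);X=np.array([0,0,-1.]);Z=np.cross(X,Y)
    D=np.array([x,y,z])-s["tool_pos"]
    print("spin",sp.round(4),"slide after spin",(np.array([X,Y,Z])@D).round(1),"Y",Y.round(3),"Z",Z.round(3))
E
python3 go.py 471 -183 120 98
```

```text
clock 0.15 pos [241.3 493.8 197. ] w 93.0 F [ 0.4  0.2 -0.2] q6 -0.2
axes x [-0.001 -0.001 -1.   ] yaw y 63.94
spin -0.5944 slide after spin [  77.  -702.1  133.3] Y [-0.139  0.99   0.   ] Z [0.99  0.139 0.   ]
```

>>> {"api": "play_rows", "payload": {
  "plan": [
    {"jaw": 93, "slide": [0, 0, 0], "spin": -0.15},
    {"jaw": 93, "slide": [0, 0, 0], "spin": -0.15},
    {"jaw": 93, "slide": [0, 0, 0], "spin": -0.15},
    {"jaw": 93, "slide": [0, 0, 0], "spin": -0.144},
    {"jaw": 93, "slide": [0, -50, 10], "spin": 0}
  ]
}}

```text
clock: 0.78
tool_pos: [258.0, 447.2, 197.1]
orientation: [0.705, -0.051, 0.705, 0.051]
force: [0.1, -0.9, -0.1]
grip_width: 92.8
```

>>> {"api": "play_rows", "payload": {
  "plan": [
    {"jaw": 93, "slide": [0, -50, 10], "spin": 0},
    {"jaw": 93, "slide": [0, -50, 10], "spin": 0},
    {"jaw": 93, "slide": [0, -50, 10], "spin": 0},
    {"jaw": 93, "slide": [0, -50, 10], "spin": 0},
    {"jaw": 93, "slide": [0, -50, 10], "spin": 0}
  ]
}}

```text
clock: 1.4
tool_pos: [342.8, 203.8, 197.6]
orientation: [0.705, -0.049, 0.705, 0.049]
force: [1.3, 0.5, 1.1]
grip_width: 93.0
```

>>> {"api": "play_rows", "payload": {
  "plan": [
    {"jaw": 93, "slide": [0, -50, 10], "spin": 0},
    {"jaw": 93, "slide": [0, -50, 10], "spin": 0},
    {"jaw": 93, "slide": [0, -50, 10], "spin": 0},
    {"jaw": 93, "slide": [0, -50, 10], "spin": 0},
    {"jaw": 93, "slide": [0, -50, 10], "spin": 0}
  ]
}}

```text
clock: 2.02
tool_pos: [427.0, -37.0, 197.7]
orientation: [0.705, -0.049, 0.705, 0.049]
force: [0.9, -0.0, 0.4]
grip_width: 92.9
```

```bash
python3 go.py 471 -183 120 98
```

```text
clock 2.025 pos [427.  -37.  197.7] w 92.9 F [ 0.9 -0.   0.4] q6 -2.06
axes x [ 0.  0. -1.] yaw y 97.95
spin -0.0008 slide after spin [  77.7 -150.7   23.2] Y [-0.139  0.99   0.   ] Z [0.99  0.139 0.   ]
```

>>> {"api": "play_rows", "payload": {
  "plan": [
    {"jaw": 93, "slide": [0, -50, 8], "spin": 0},
    {"jaw": 93, "slide": [0, -50, 8], "spin": 0},
    {"jaw": 93, "slide": [20, -50, 7], "spin": 0},
    {"jaw": 93, "slide": [28, 0, 0], "spin": 0},
    {"jaw": 93, "slide": [10, 0, 0], "spin": 0}
  ]
}}

```text
clock: 2.65
tool_pos: [469.1, -180.4, 137.7]
orientation: [0.704, -0.048, 0.707, 0.05]
force: [0.4, 0.5, -0.1]
grip_width: 93.2
```

```bash
python3 go.py 471 -183 5 98; python3 - <<'E'
from h import *
m=arm.camera_model("wrist");np.save("m1.npy",m,allow_pickle=True)
cv2.imwrite("pics/wrist1.png",arm.snapshot("wrist")[:,:,::-1])
E
```

```text
clock 2.65 pos [ 469.1 -180.4  137.7] w 93.2 F [ 0.4  0.5 -0.1] q6 -2.3
axes x [-0.003  0.002 -1.   ] yaw y 97.91
spin -0.0016 slide after spin [132.7  -2.9   1.5] Y [-0.139  0.99   0.   ] Z [0.99  0.139 0.   ]
```

View pics/wrist1.png

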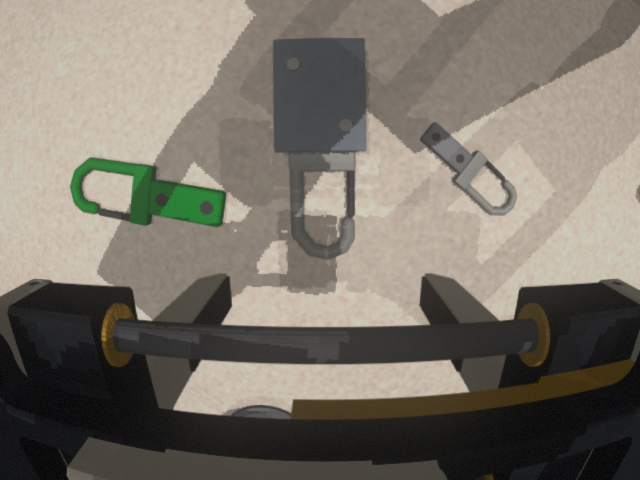

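```bash
python3 - <<'E'
from h import *
np.set_printoptions(precision=1,suppress=True)
m=np.load("m1.npy",allow_pickle=True).item()
# nose end, spine outer mid, spine outer root, nose tip outer, root gate side
print(plane("wrist",[(322,258),(291,215),(290,165),(356,230),(354,165)],10,m))
print("dock",plane("wrist",[(274,152),(365,152),(274,38),(366,38)],34,m))
E
```

```text
[[ 497.  -179.4   10. ]
 [ 462.5 -211.    10. ]
 [ 420.  -217.2   10. ]
 [ 467.9 -153.5   10. ]
 [ 412.6 -163.7   10. ]]
dock [[ 410.2 -228.9   34. ]
 [ 400.6 -158.6   34. ]
 [ 318.4 -242.    34. ]
 [ 308.8 -170.4   34. ]]
```

>>> {"api": "play_rows", "payload": {
  "plan": [
    {"jaw": 93, "slide": [45, -2, 0], "spin": 0},
    {"jaw": 93, "slide": [45, 0, 0], "spin": 0},
    {"jaw": 93, "slide": [10, 0, 0], "spin": 0},
    {"jaw": 93, "slide": [0, 0, 0], "spin": 0}
  ]
}}

```text
clock: 3.2
tool_pos: [471.2, -182.4, 40.4]
orientation: [0.705, -0.05, 0.705, 0.049]
force: [0.6, 0.6, -0.3]
grip_width: 93.0
```

```bash
python3 go.py 470.5 -183.3 4 98
```

```text
clock 3.2 pos [ 471.2 -182.4   40.4] w 93.0 F [ 0.6  0.6 -0.3] q6 -2.3
axes x [ 0. -0. -1.] yaw y 98.02
spin 0.0004 slide after spin [36.4 -0.8 -0.8] Y [-0.139  0.99   0.   ] Z [0.99  0.139 0.   ]
```

>>> {"api": "play_rows", "payload": {
  "plan": [
    {"jaw": 93, "slide": [20, -1, -1], "spin": 0},
    {"jaw": 93, "slide": [15, 0, 0], "spin": 0},
    {"jaw": 93, "slide": [0, 0, 0], "spin": 0},
    {"jaw": 50, "slide": [0, 0, 0], "spin": 0},
    {"jaw": 50, "slide": [0, 0, 0], "spin": 0}
  ],
  "newtons": 30
}}

```text
clock: 3.82
tool_pos: [470.4, -184.1, 5.4]
orientation: [0.706, -0.05, 0.705, 0.049]
force: [-0.8, -0.9, 0.3]
grip_width: 77.2
```

>>> {"api": "play_rows", "payload": {
  "plan": [
    {"jaw": 45, "slide": [0, 0, 0], "spin": 0},
    {"jaw": 45, "slide": [0, 0, 0], "spin": 0},
    {"jaw": 45, "slide": [0, 0, 0], "spin": 0}
  ]
}}

```text
clock: 4.2
tool_pos: [469.9, -183.8, 4.7]
orientation: [0.705, -0.049, 0.705, 0.049]
force: [-0.1, -0.9, 0.3]
grip_width: 48.0
```

>>> {"api": "play_rows", "payload": {
  "plan": [
    {"jaw": 45, "slide": [0, 0, 0], "spin": 0},
    {"jaw": 45, "slide": [0, 0, 0], "spin": 0}
  ]
}}

```text
clock: 4.45
tool_pos: [469.8, -183.8, 4.6]
orientation: [0.705, -0.049, 0.705, 0.049]
force: [-0.0, -0.0, 0.2]
grip_width: 45.1
```

```bash
python3 - <<'E'
from h import *
for n in ["wrist","side","top"]:
    cv2.imwrite(f"pics/{n}2.png",arm.snapshot(n)[:,:,::-1])
crop("pics/side2.png","pics/side2c.png",230,240,350,340,6)
E
```

```text
(no output)
```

View pics/wrist2.png

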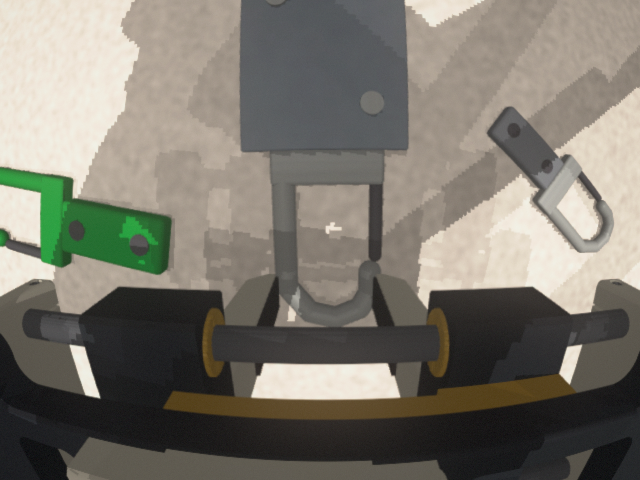

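View pics/side2c.png

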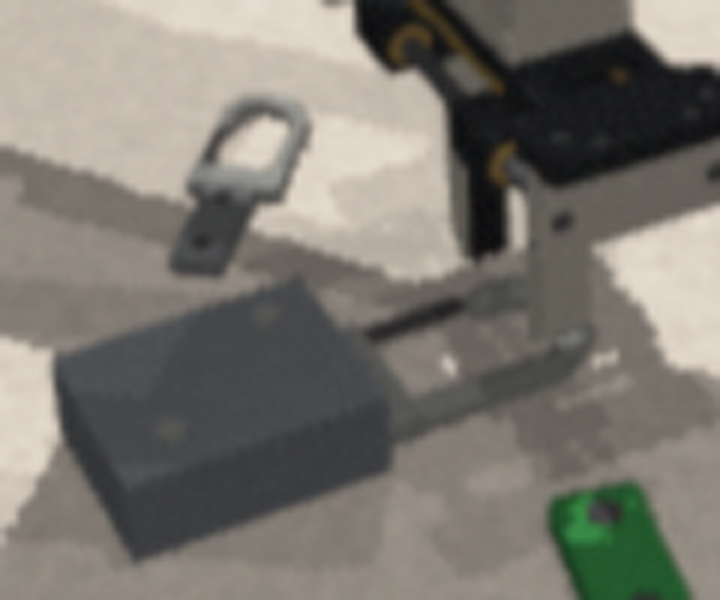

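```bash
python3 - <<'E'
from h import *
np.set_printoptions(precision=1,suppress=True)
print("hook root line(between handle), inner root, nose, gate end, spine out",plane("wrist",[(325,184),(330,322),(376,262),(272,184),(383,184)],12))
print(plane("wrist",[(242,150),(407,150)],34))
s=arm.get_state();print(s["tool_pos"],s["grip_width"],s["force"])
print("tcp px",proj("wrist",s["tool_pos"][None]))
E
python3 -c "
import sys;sys.path.insert(0,'.')
from h import *
crop('pics/wrist2.png','pics/w2c.png',200,130,460,330,3);crop('pics/top2.png','pics/t2c.png',330,235,430,355,5)"
```

```text
hook root line(between handle), inner root, nose, gate end, spine out [[ 421.3 -190.9   12. ]
 [ 493.3 -178.1   12. ]
 [ 456.7 -159.7   12. ]
 [ 424.6 -216.5   12. ]
 [ 417.1 -162.9   12. ]]
[[ 409.2 -228.3   34. ]
 [ 399.5 -158.5   34. ]]
[ 469.8 -183.8    4.6] 45.19508179079903 [-0.9 -0.8 -0. ]
tcp px [[325.6 275.4]]
```

View pics/w2c.png

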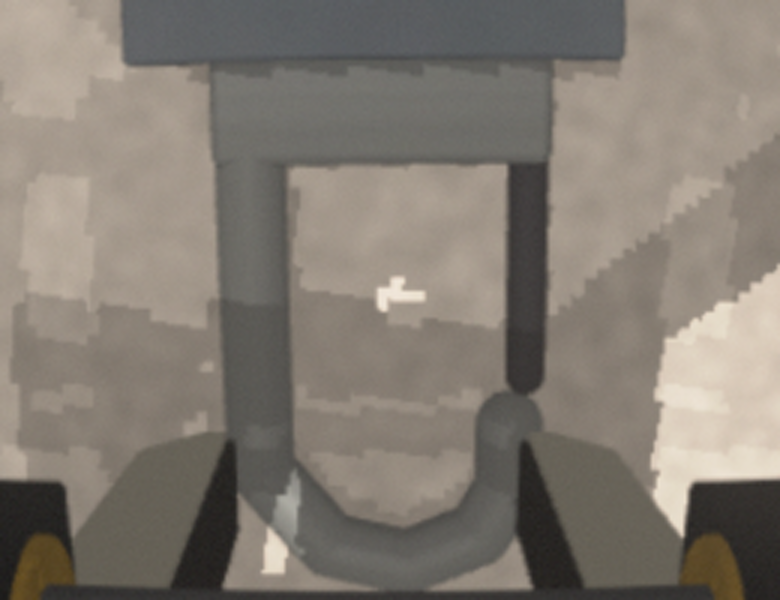

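View pics/t2c.png

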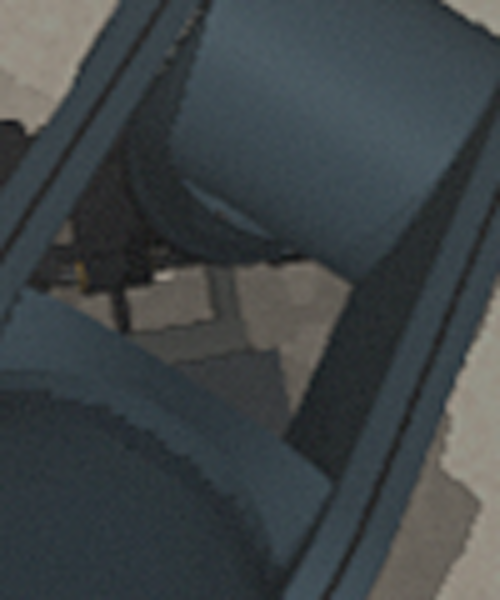

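```bash
python3 - <<'E'
from h import *
np.set_printoptions(precision=1,suppress=True)
s=arm.get_state();p=s["tool_pos"];Y=np.array([-.139,.99,0]);Z=np.array([.99,.139,0])
for w in (22.5,28):
  for dz in(0,20,40):
    print(w,dz,proj("wrist",[p+w*Y-7.5*Z+[0,0,dz],p-w*Y-7.5*Z+[0,0,dz]]).ravel())
print("head outer z6",proj("wrist",[np.array([415.5,-191,6])+x*Z+y*Y for x in(44,57,82) for y in(-28,0,28)]))
E
```

```text
22.5 0 [368.1 261.9 283.1 261.9]
22.5 20 [372.7 274.2 278.5 274.2]
22.5 40 [378.3 289.4 272.9 289.4]
28 0 [378.4 261.8 272.8 261.8]
28 20 [384.  274.1 267.2 274.1]
28 40 [390.9 289.2 260.3 289.2]
head outer z6 [[272.9 256.5]
 [326.3 256.6]
 [379.7 256.5]
 [273.9 279.9]
 [326.3 280.1]
 [378.7 279.8]
 [276.  321.8]
 [326.3 322.3]
 [376.5 321.8]]
```

```bash
python3 - <<'E'
from h import *
np.set_printoptions(precision=1,suppress=True)
s=arm.get_state();p=s["tool_pos"];Y=np.array([-.139,.99,0]);Z=np.array([.99,.139,0])
for w in (-22.5,22.5):
  for dz in(0,20):
    for b in (-7.5,7.5): print(w,dz,b,(proj("side",[p+w*Y+b*Z+[0,0,dz]])-[230,240])*6)
print((proj("side",[np.array([415.5,-191,6])+x*Z+y*Y for x in(44,57,82) for y in(-28,0,28)])-[230,240])*6)
E
```

```text
-22.5 0 -7.5 [[524.6 379. ]]
-22.5 0 7.5 [[562.9 365.7]]
-22.5 20 -7.5 [[523.9 334.2]]
-22.5 20 7.5 [[562.6 321.1]]
22.5 0 -7.5 [[468.  306.4]]
22.5 0 7.5 [[505.2 294. ]]
22.5 20 -7.5 [[466.6 262.4]]
22.5 20 7.5 [[504.3 250.2]]
[[522.7 387.5]
 [486.8 341.3]
 [452.4 297. ]
 [556.1 375.9]
 [519.6 330.2]
 [484.7 286.4]
 [619.3 353.9]
 [581.9 309.1]
 [546.  266.2]]
```

>>> {"api": "play_rows", "payload": {
  "plan": [
    {"jaw": 93, "slide": [0, 0, 0], "spin": 0},
    {"jaw": 93, "slide": [0, 0, 0], "spin": 0},
    {"jaw": 93, "slide": [0, 0, 0], "spin": 0},
    {"jaw": 93, "slide": [0, 0, 0], "spin": 0},
    {"jaw": 93, "slide": [3, 0, 0], "spin": 0}
  ]
}}

```text
clock: 5.22
tool_pos: [470.0, -183.9, 1.7]
orientation: [0.706, -0.049, 0.705, 0.049]
force: [0.2, -0.6, -0.3]
grip_width: 89.8
```

>>> {"api": "play_rows", "payload": {
  "plan": [
    {"jaw": 93, "slide": [2, 0, 0], "spin": 0},
    {"jaw": 93, "slide": [0, 0, 0], "spin": 0}
  ]
}}

```text
clock: 5.48
tool_pos: [469.6, -183.6, -0.6]
orientation: [0.705, -0.049, 0.706, 0.049]
force: [0.1, 0.6, -0.3]
grip_width: 93.3
```

>>> {"api": "play_rows", "payload": {
  "plan": [
    {"jaw": 93, "slide": [3, 0, 0], "spin": 0},
    {"jaw": 93, "slide": [3, 0, 0], "spin": 0},
    {"jaw": 93, "slide": [0, 0, 0], "spin": 0}
  ]
}}

```text
clock: 5.85
tool_pos: [469.6, -183.6, -6.7]
orientation: [0.705, -0.049, 0.706, 0.049]
force: [0.1, -0.8, -0.2]
grip_width: 92.9
```

```bash
python3 go.py; python3 - <<'E'
from h import *
np.set_printoptions(precision=1,suppress=True)
cv2.imwrite(f"pics/side3.png",arm.snapshot("side")[:,:,::-1])
crop("pics/side3.png","pics/side3c.png",260,220,360,310,8)
s=arm.get_state();p=s["tool_pos"];Y=np.array([-.139,.99,0]);Z=np.array([.99,.139,0])
for z in(0,10,20): print((proj("side",[[*(p+w*Y)[:2],z] for w in(-46.5,46.5)])-[260,220])*8)
E
```

```text
clock 5.85 pos [ 469.6 -183.6   -6.7] w 92.9 F [ 0.1 -0.8 -0.2] q6 -2.3
axes x [-0.001  0.    -1.   ] yaw y 97.97
[[527.4 724.2]
 [370.1 524.8]]
[[527.3 694.5]
 [369.2 496.1]]
[[527.2 664.5]
 [368.2 467.1]]
```

View pics/side3c.png

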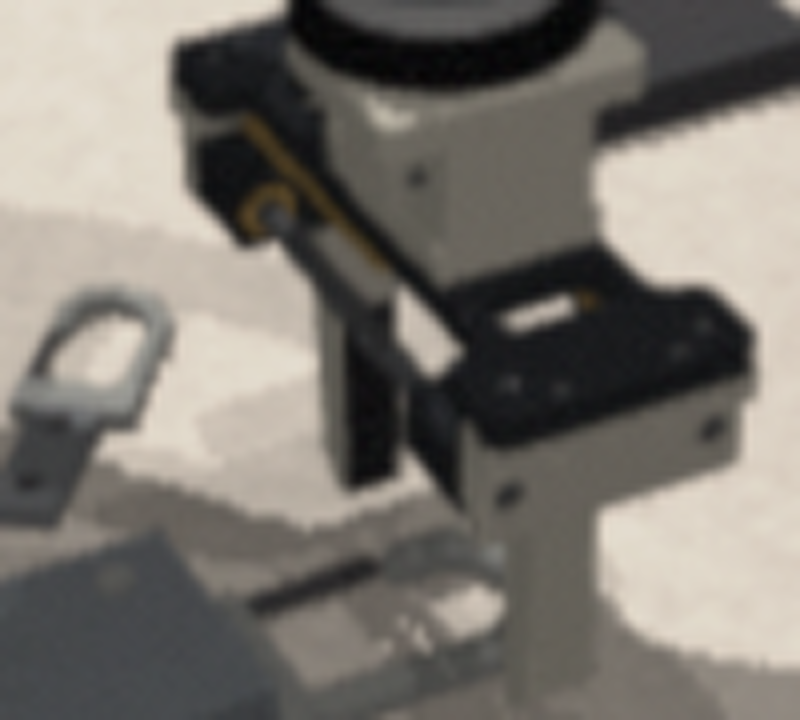

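>>> {"api": "play_rows", "payload": {
  "plan": [
    {"jaw": 93, "slide": [3, 0, 0], "spin": 0},
    {"jaw": 93, "slide": [3, 0, 0], "spin": 0},
    {"jaw": 93, "slide": [0, 0, 0], "spin": 0}
  ]
}}

```text
clock: 6.28
tool_pos: [469.6, -183.6, -12.7]
orientation: [0.705, -0.049, 0.706, 0.049]
force: [0.5, -0.1, -0.5]
grip_width: 92.9
```

>>> {"api": "play_rows", "payload": {
  "plan": [
    {"jaw": 93, "slide": [2, 0, 0], "spin": 0},
    {"jaw": 93, "slide": [0, 0, 0], "spin": 0}
  ]
}}

```text
clock: 6.52
tool_pos: [469.8, -183.7, -14.5]
orientation: [0.705, -0.049, 0.705, 0.049]
force: [-1.1, 0.0, -0.7]
grip_width: 92.8
```

>>> {"api": "play_rows", "payload": {
  "plan": [
    {"jaw": 93, "slide": [2, 0, 0], "spin": 0},
    {"jaw": 50, "slide": [0, 0, 0], "spin": 0},
    {"jaw": 45, "slide": [0, 0, 0], "spin": 0},
    {"jaw": 45, "slide": [0, 0, 0], "spin": 0},
    {"jaw": 45, "slide": [0, 0, 0], "spin": 0}
  ],
  "newtons": 30
}}

```text
clock: 7.15
tool_pos: [469.9, -183.8, -16.3]
orientation: [0.705, -0.049, 0.705, 0.049]
force: [-0.5, -0.4, -0.6]
grip_width: 57.5
```

>>> {"api": "play_rows", "payload": {
  "plan": [
    {"jaw": 45, "slide": [0, 0, 0], "spin": 0},
    {"jaw": 45, "slide": [0, 0, 0], "spin": 0}
  ]
}}

```text
clock: 7.4
tool_pos: [469.9, -183.8, -16.3]
orientation: [0.705, -0.049, 0.705, 0.049]
force: [-0.0, 0.9, -0.4]
grip_width: 54.8
```

```bash
python3 go.py; python3 - <<'E'
from h import *
cv2.imwrite(f"pics/wrist4.png",arm.snapshot("wrist")[:,:,::-1])
E
```

```text
clock 7.4 pos [ 469.9 -183.8  -16.3] w 54.8 F [-0.   0.9 -0.4] q6 -2.3
axes x [ 0.  0. -1.] yaw y 97.97
```

View pics/wrist4.png

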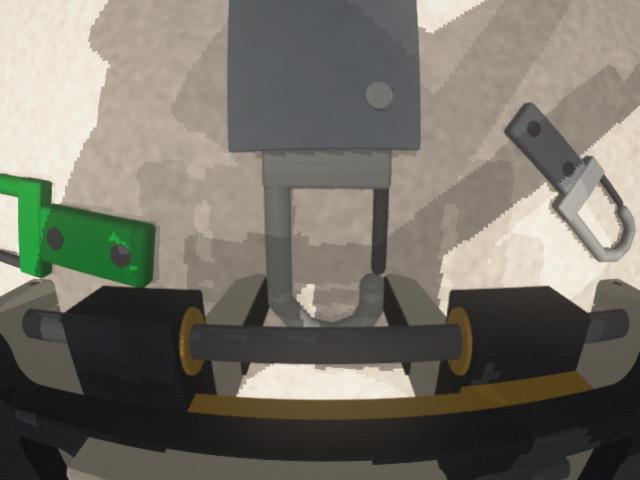

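>>> {"api": "play_rows", "payload": {
  "plan": [
    {"jaw": 45, "slide": [0, 0, 8], "spin": 0},
    {"jaw": 45, "slide": [0, 0, 15], "spin": 0},
    {"jaw": 45, "slide": [0, 0, 15], "spin": 0},
    {"jaw": 45, "slide": [0, 0, 15], "spin": 0},
    {"jaw": 45, "slide": [0, 0, 0], "spin": 0}
  ]
}}

```text
clock: 8.07
tool_pos: [524.6, -176.4, -16.3]
orientation: [0.706, -0.05, 0.705, 0.049]
force: [1.5, -0.3, 1.5]
grip_width: 55.0
```

```bash
python3 go.py; python3 - <<'E'
from h import *
cv2.imwrite(f"pics/wrist5.png",arm.snapshot("wrist")[:,:,::-1])
E
```

```text
clock 8.075 pos [ 524.6 -176.4  -16.3] w 55.0 F [ 1.5 -0.3  1.5] q6 -2.24
axes x [ 0.002 -0.001 -1.   ] yaw y 98.03
```

View pics/wrist5.png

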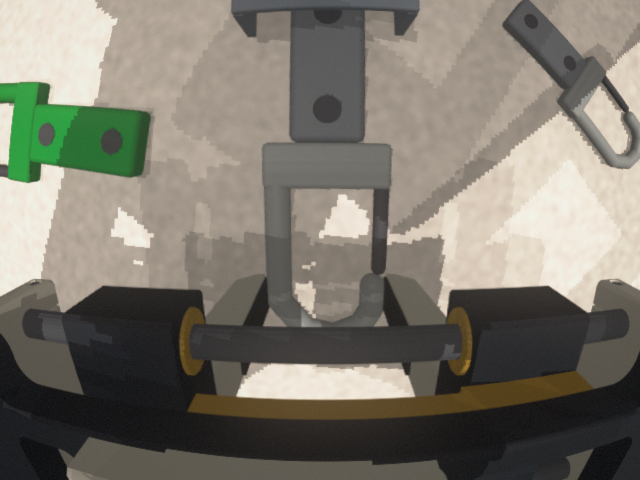

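>>> {"api": "play_rows", "payload": {
  "plan": [
    {"jaw": 45, "slide": [0, 0, 15], "spin": 0},
    {"jaw": 45, "slide": [0, 0, 15], "spin": 0},
    {"jaw": 45, "slide": [0, 0, 15], "spin": 0},
    {"jaw": 45, "slide": [0, 0, 8], "spin": 0},
    {"jaw": 45, "slide": [0, 0, 0], "spin": 0}
  ]
}}

```text
clock: 8.75
tool_pos: [576.3, -169.0, -16.3]
orientation: [0.706, -0.049, 0.705, 0.049]
force: [0.5, 0.7, 1.3]
grip_width: 54.8
```

>>> {"api": "play_rows", "payload": {
  "plan": [
    {"jaw": 90, "slide": [0, 0, 0], "spin": 0},
    {"jaw": 90, "slide": [0, 0, 0], "spin": 0},
    {"jaw": 90, "slide": [0, 0, 0], "spin": 0},
    {"jaw": 90, "slide": [0, 0, 0], "spin": 0}
  ]
}}

```text
clock: 9.25
tool_pos: [574.6, -169.1, -16.4]
orientation: [0.705, -0.049, 0.705, 0.049]
force: [-1.1, 0.8, -0.0]
grip_width: 88.7
```

>>> {"api": "play_rows", "payload": {
  "plan": [
    {"jaw": 90, "slide": [-20, 0, 0], "spin": 0},
    {"jaw": 90, "slide": [-40, 0, 0], "spin": 0},
    {"jaw": 90, "slide": [-60, 0, 0], "spin": 0},
    {"jaw": 90, "slide": [0, 0, 0], "spin": 0}
  ]
}}

```text
clock: 9.75
tool_pos: [578.3, -170.8, 109.2]
orientation: [0.709, -0.051, 0.702, 0.047]
force: [0.6, -0.7, 0.5]
grip_width: 90.1
```

```bash
python3 go.py; python3 - <<'E'
from h import *
m=arm.camera_model("wrist");np.save("m6.npy",m,allow_pickle=True)
cv2.imwrite(f"pics/wrist6.png",arm.snapshot("wrist")[:,:,::-1])
cv2.imwrite(f"pics/side6.png",arm.snapshot("side")[:,:,::-1])
E
```

```text
clock 9.75 pos [ 578.3 -170.8  109.2] w 90.1 F [ 0.6 -0.7  0.5] q6 -2.18
axes x [ 0.01  -0.005 -1.   ] yaw y 97.98
```

View pics/wrist6.png

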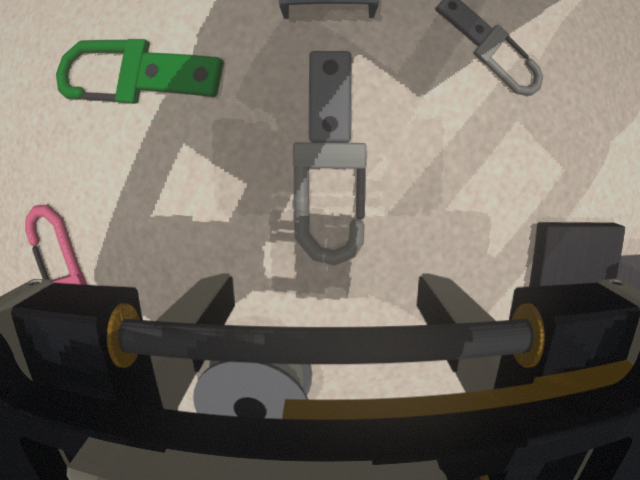

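View pics/side6.png

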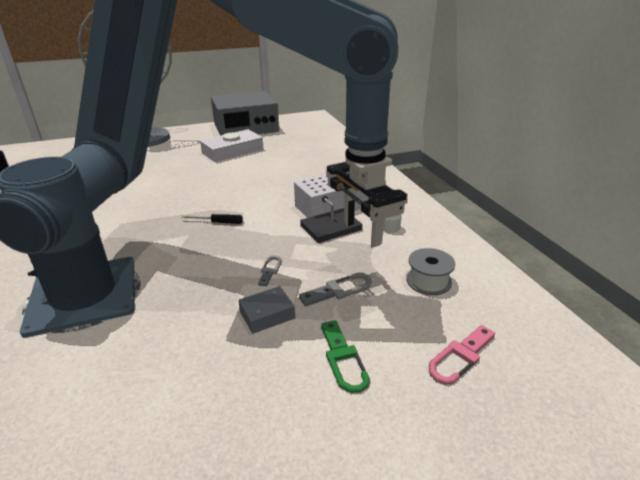

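```bash
python3 - <<'E'
from h import *
np.set_printoptions(precision=1,suppress=True)
m=np.load("m6.npy",allow_pickle=True).item()
w=plane("wrist",[(310,52),(350,52),(309,141),(351,141)],14,m);print(w)
a=(w[2]+w[3]-w[0]-w[1]);print("len",np.linalg.norm(a)/2,"yaw",np.degrees(np.arctan2(a[1],a[0])),"mid",w.mean(0))
print("nose",plane("wrist",[(329,263)],8,m))
crop("pics/wrist6.png","pics/w6c.png",280,30,380,280,3)
crop("pics/side6.png","pics/s6c.png",290,260,390,320,8)
E
```

```text
[[ 440.3 -202.6   14. ]
 [ 436.1 -172.8   14. ]
 [ 508.9 -193.7   14. ]
 [ 504.5 -162.5   14. ]]
len 69.17103974273316 yaw 7.974366164470345 mid [ 472.5 -182.9   14. ]
nose [[ 603.3 -165.1    8. ]]
```

View pics/s6c.png

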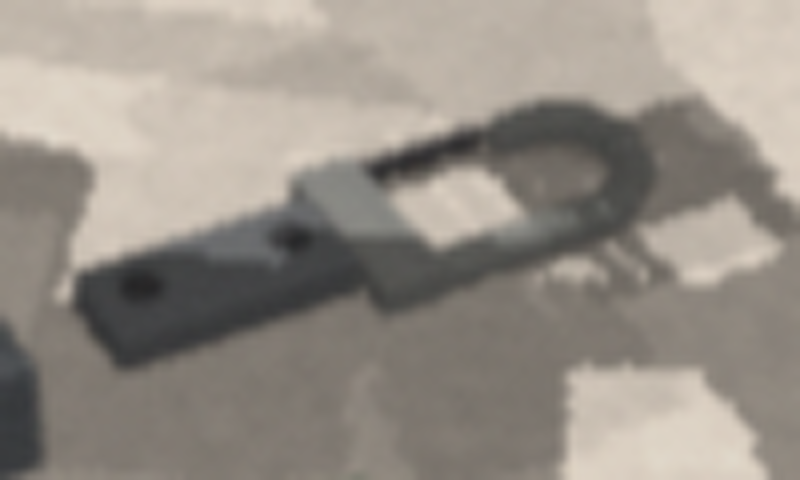

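```bash
python3 go.py 471.5 -183.3 -17 98
```

```text
clock 9.85 pos [ 575.  -169.2  104.2] w 89.9 F [-0.   0.1 -0.9] q6 -2.18
axes x [ 0.001 -0.001 -1.   ] yaw y 97.98
spin -0.0004 slide after spin [ 121.2    0.4 -104.4] Y [-0.139  0.99   0.   ] Z [0.99  0.139 0.   ]
```

>>> {"api": "play_rows", "payload": {
  "plan": [
    {"jaw": 80, "slide": [0, 0, -54], "spin": 0},
    {"jaw": 80, "slide": [0, 0, -50], "spin": 0},
    {"jaw": 80, "slide": [40, 0, 0], "spin": 0},
    {"jaw": 80, "slide": [40, 0, 0], "spin": 0},
    {"jaw": 80, "slide": [0, 0, 0], "spin": 0}
  ]
}}

```text
clock: 10.48
tool_pos: [468.1, -181.2, 19.8]
orientation: [0.703, -0.047, 0.708, 0.051]
force: [0.2, -0.3, 0.4]
grip_width: 79.9
```

```bash
python3 go.py 471.5 -183.3 -17 98; python3 - <<'E'
from h import *
np.set_printoptions(precision=1,suppress=True)
m=arm.camera_model("wrist");np.save("m7.npy",m,allow_pickle=True)
cv2.imwrite(f"pics/wrist7.png",arm.snapshot("wrist")[:,:,::-1])
E
```

```text
clock 10.475 pos [ 468.1 -181.2   19.8] w 79.9 F [ 0.2 -0.3  0.4] q6 -2.3
axes x [-0.008  0.006 -1.   ] yaw y 97.95
spin -0.0008 slide after spin [36.8 -2.6  3.1] Y [-0.139  0.99   0.   ] Z [0.99  0.139 0.   ]
```

View pics/wrist7.png

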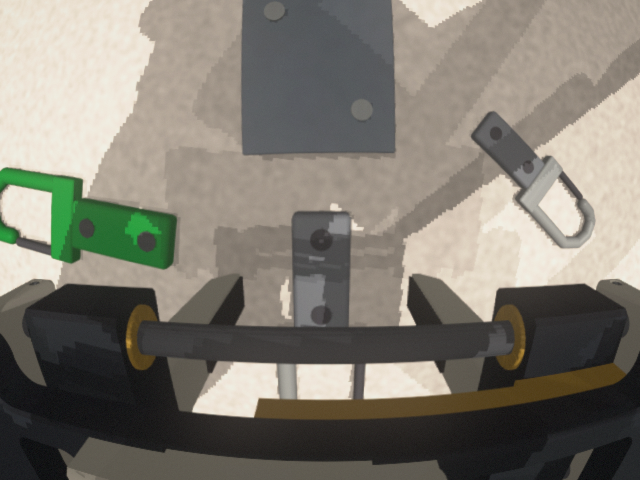

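>>> {"api": "play_rows", "payload": {
  "plan": [
    {"jaw": 80, "slide": [20, 0, 0], "spin": 0},
    {"jaw": 80, "slide": [16, 0, 0], "spin": 0},
    {"jaw": 80, "slide": [0, 0, 0], "spin": 0}
  ]
}}

```text
clock: 10.9
tool_pos: [471.8, -183.3, -12.2]
orientation: [0.705, -0.049, 0.706, 0.049]
force: [0.1, 0.6, 0.5]
grip_width: 79.9
```

```bash
python3 go.py 471.5 -183.3 -17 98; python3 - <<'E'
from h import *
np.set_printoptions(precision=1,suppress=True)
m=np.load("m7.npy",allow_pickle=True).item()
print(plane("wrist",[(294,213),(350,213),(321,239),(321,314)],14,m))
E
```

```text
clock 10.9 pos [ 471.8 -183.3  -12.2] w 79.9 F [0.1 0.6 0.5] q6 -2.3
axes x [-0.001  0.    -1.   ] yaw y 97.99
spin -0.0001 slide after spin [ 4.8  0.1 -0.3] Y [-0.139  0.99   0.   ] Z [0.99  0.139 0.   ]
[[ 438.  -202.2   14. ]
 [ 434.  -172.9   14. ]
 [ 450.  -186.2   14. ]
 [ 493.5 -180.2   14. ]]
```

>>> {"api": "play_rows", "payload": {
  "plan": [
    {"jaw": 80, "slide": [4, 0, 0], "spin": 0},
    {"jaw": 25, "slide": [0, 0, 0], "spin": 0},
    {"jaw": 20, "slide": [0, 0, 0], "spin": 0},
    {"jaw": 20, "slide": [0, 0, 0], "spin": 0},
    {"jaw": 20, "slide": [0, 0, 0], "spin": 0}
  ],
  "newtons": 60
}}

```text
clock: 11.52
tool_pos: [471.9, -183.6, -16.2]
orientation: [0.705, -0.049, 0.705, 0.049]
force: [0.2, 0.1, -0.9]
grip_width: 44.8
```

>>> {"api": "play_rows", "payload": {
  "plan": [
    {"jaw": 20, "slide": [0, 0, 0], "spin": 0},
    {"jaw": 20, "slide": [0, 0, 0], "spin": 0},
    {"jaw": 20, "slide": [0, 0, 0], "spin": 0}
  ]
}}

```text
clock: 11.9
tool_pos: [471.8, -183.5, -16.3]
orientation: [0.705, -0.049, 0.705, 0.049]
force: [-0.7, 0.1, 1.2]
grip_width: 31.7
```

```bash
python3 go.py
```

```text
clock 11.9 pos [ 471.8 -183.5  -16.3] w 31.7 F [-0.7  0.1  1.2] q6 -2.3
axes x [-0.  0. -1.] yaw y 97.98
```

>>> {"api": "play_rows", "payload": {
  "plan": [
    {"jaw": 20, "slide": [-15, 0, 0], "spin": 0},
    {"jaw": 20, "slide": [-30, 0, 0], "spin": 0},
    {"jaw": 20, "slide": [-30, 0, 0], "spin": -0.0175},
    {"jaw": 20, "slide": [0, 0, 0], "spin": 0}
  ]
}}

```text
clock: 12.4
tool_pos: [473.6, -184.7, 61.4]
orientation: [0.707, -0.057, 0.703, 0.054]
force: [0.2, 0.1, -1.9]
grip_width: 31.1
```

```bash
python3 go.py 527.4 18.4 58 99;python3 - <<'E'
from h import *
m=arm.camera_model("wrist");np.save("m8.npy",m,allow_pickle=True)
cv2.imwrite(f"pics/wrist8.png",arm.snapshot("wrist")[:,:,::-1])
cv2.imwrite(f"pics/side8.png",arm.snapshot("side")[:,:,::-1])
crop("pics/side8.png","pics/s8c.png",280,200,400,290,6)
E
```

```text
clock 12.4 pos [ 473.6 -184.7   61.4] w 31.1 F [ 0.2  0.1 -1.9] q6 -2.32
axes x [ 0.005 -0.003 -1.   ] yaw y 98.98
spin -0.0004 slide after spin [  3.4 192.2  84.9] Y [-0.156  0.988  0.   ] Z [0.988 0.156 0.   ]
```

View pics/s8c.png

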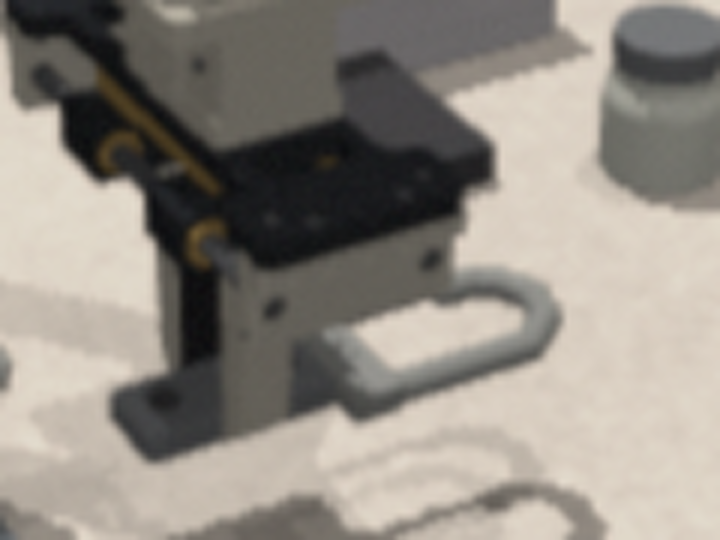

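View pics/wrist8.png

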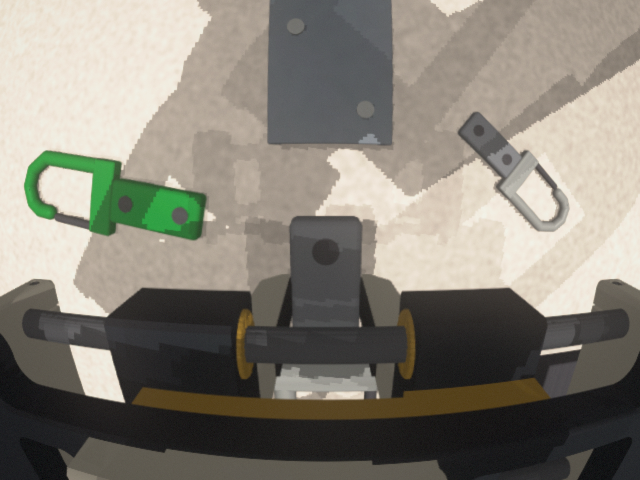

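>>> {"api": "play_rows", "payload": {
  "plan": [
    {"jaw": 20, "slide": [0, 30, 13], "spin": 0},
    {"jaw": 20, "slide": [0, 45, 20], "spin": 0},
    {"jaw": 20, "slide": [0, 45, 20], "spin": 0},
    {"jaw": 20, "slide": [0, 40, 18], "spin": 0},
    {"jaw": 20, "slide": [0, 25, 11], "spin": 0}
  ]
}}

```text
clock: 13.12
tool_pos: [522.8, 14.3, 57.0]
orientation: [0.704, -0.055, 0.706, 0.056]
force: [0.3, -1.1, -1.7]
grip_width: 31.3
```

>>> {"api": "play_rows", "payload": {
  "plan": [
    {"jaw": 20, "slide": [0, 0, 0], "spin": 0},
    {"jaw": 20, "slide": [0, 0, 0], "spin": 0}
  ]
}}

```text
clock: 13.38
tool_pos: [523.0, 11.7, 57.6]
orientation: [0.704, -0.055, 0.706, 0.055]
force: [-0.2, 0.2, -1.2]
grip_width: 31.0
```

```bash
python3 go.py 527.4 18.4 14 99;python3 - <<'E'
from h import *
cv2.imwrite(f"pics/side9.png",arm.snapshot("side")[:,:,::-1])
cv2.imwrite(f"pics/top9.png",arm.snapshot("top")[:,:,::-1])
crop("pics/side9.png","pics/s9c.png",280,150,410,250,6)
crop("pics/top9.png","pics/t9c.png",200,150,320,260,5)
E
```

```text
clock 13.375 pos [523.   11.7  57.6] w 31.0 F [-0.2  0.2 -1.2] q6 -1.92
axes x [-0.002 -0.    -1.   ] yaw y 99.0
spin -0.0001 slide after spin [43.6  5.9  5.4] Y [-0.156  0.988  0.   ] Z [0.988 0.156 0.   ]
```

View pics/s9c.png

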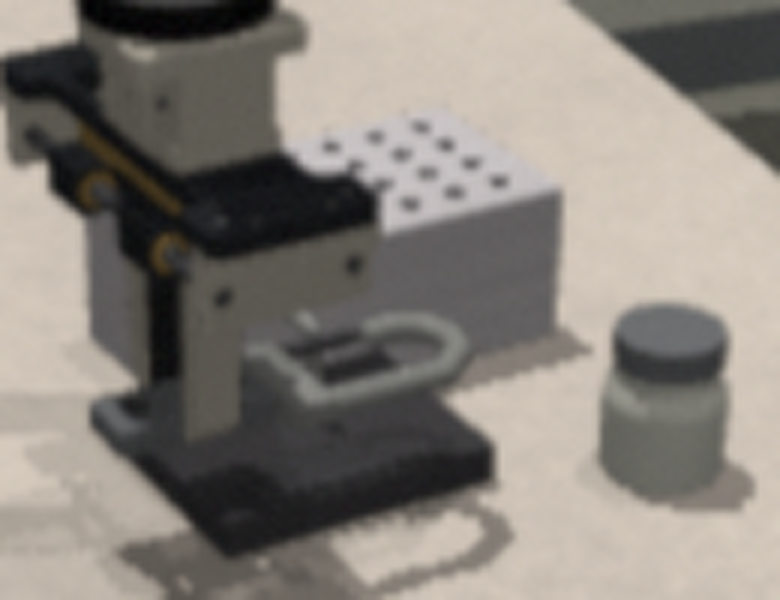

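View pics/t9c.png

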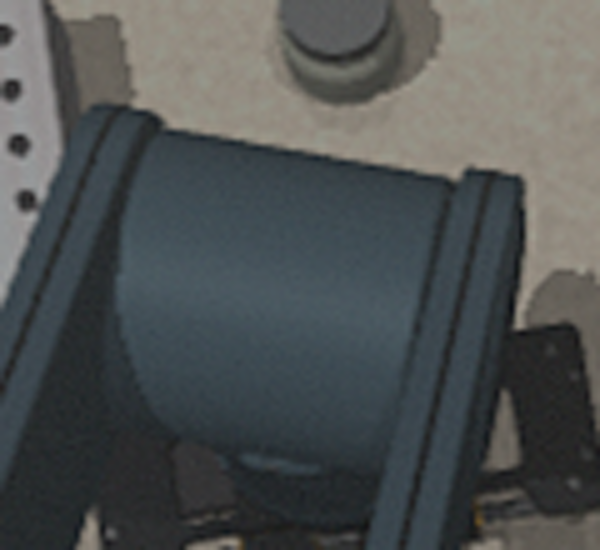

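>>> {"api": "play_rows", "payload": {
  "plan": [
    {"jaw": 20, "slide": [18, 0, 5], "spin": 0},
    {"jaw": 20, "slide": [18, 0, 0], "spin": 0},
    {"jaw": 20, "slide": [7, 0, 0], "spin": 0},
    {"jaw": 20, "slide": [0, 0, 0], "spin": 0}
  ]
}}

```text
clock: 13.98
tool_pos: [528.3, 12.6, 14.7]
orientation: [0.704, -0.055, 0.706, 0.055]
force: [-0.4, -0.3, -1.5]
grip_width: 31.0
```

```bash
python3 go.py 527.4 18.4 14 99;python3 - <<'E'
from h import *
cv2.imwrite(f"pics/side10.png",arm.snapshot("side")[:,:,::-1])
crop("pics/side10.png","pics/s10c.png",280,170,380,250,8)
E
```

```text
clock 13.975 pos [528.3  12.6  14.7] w 31.0 F [-0.4 -0.3 -1.5] q6 -1.91
axes x [-0.002  0.    -1.   ] yaw y 98.94
spin -0.001 slide after spin [0.7 5.9 0. ] Y [-0.156  0.988  0.   ] Z [0.988 0.156 0.   ]
```

View pics/s10c.png

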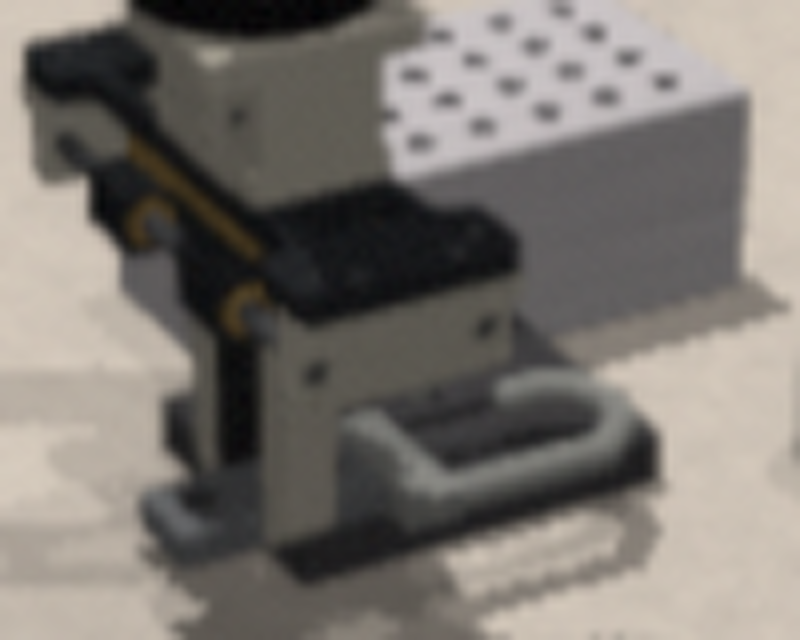

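```bash
python3 - <<'E'
from h import *
np.set_printoptions(precision=1,suppress=True)
ux=np.array([.988,.156,0]);uy=np.array([-.156,.988,0]);o=np.array([579.5,21.3,31])
im=cv2.imread("pics/s10c.png")
for x,y in [(82,0),(44,22),(4,-28),(-16,-28),(-16,28),(4,28),(-88,-16),(-88,16),(54,-28),(4,-16)]:
    p=(proj("side",[o+x*ux+y*uy+[0,0,12]])[0]-[280,170]+.5)*8-.5
    cv2.circle(im,tuple(int(v) for v in p),4,(0,0,255),1)
e=np.array([605,84,0])
for z in(20,64):
    p=(proj("side",[e+[0,0,z]])[0]-[280,170]+.5)*8-.5;cv2.circle(im,tuple(int(v) for v in p),4,(0,255,0),1)
cv2.imwrite("pics/s10d.png",im)
E
```

```text
(no output)
```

View pics/s10d.png

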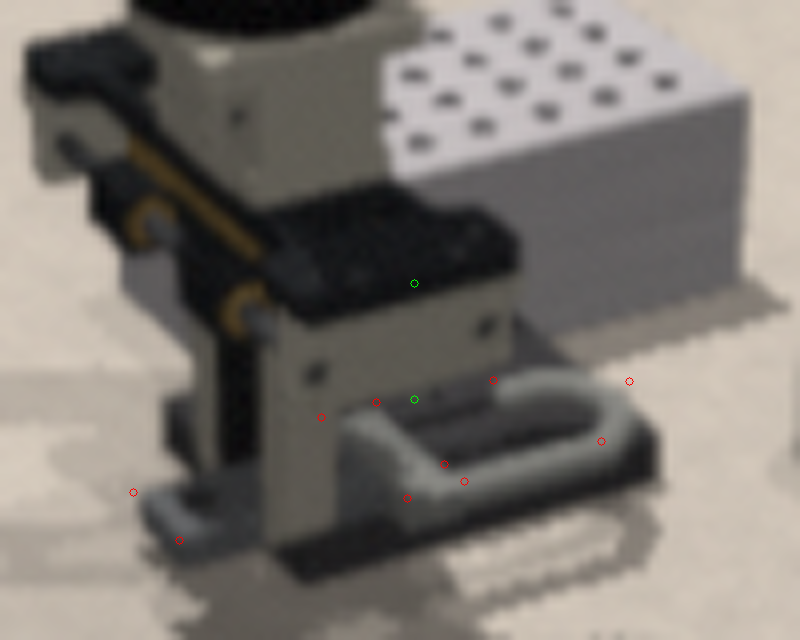

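>>> {"api": "play_rows", "payload": {
  "plan": [
    {"jaw": 20, "slide": [0, 10, 0], "spin": 0},
    {"jaw": 20, "slide": [0, 10, 0], "spin": 0},
    {"jaw": 20, "slide": [0, 4, 0], "spin": 0},
    {"jaw": 20, "slide": [0, 0, 0], "spin": 0}
  ]
}}

```text
clock: 14.52
tool_pos: [525.1, 37.1, 15.9]
orientation: [0.705, -0.056, 0.705, 0.056]
force: [-0.9, -0.9, -1.1]
grip_width: 31.1
```

```bash
python3 go.py 526 27 14 99;python3 - <<'E'
from h import *
cv2.imwrite(f"pics/side11.png",arm.snapshot("side")[:,:,::-1])
crop("pics/side11.png","pics/s11c.png",280,170,380,250,8)
E
```

```text
clock 14.525 pos [525.1  37.1  15.9] w 31.1 F [-0.9 -0.9 -1.1] q6 -1.87
axes x [ 0. -0. -1.] yaw y 99.04
spin 0.0008 slide after spin [  1.9 -10.1  -0.7] Y [-0.156  0.988  0.   ] Z [0.988 0.156 0.   ]
```

View pics/s11c.png

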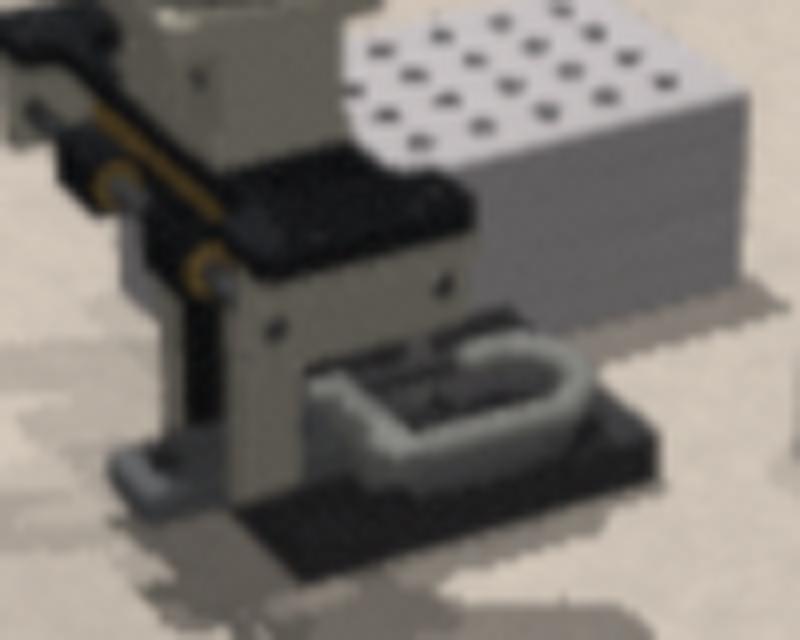

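>>> {"api": "play_rows", "payload": {
  "plan": [
    {"jaw": 20, "slide": [0, 4, 0], "spin": 0},
    {"jaw": 20, "slide": [0, 4, 0], "spin": 0},
    {"jaw": 20, "slide": [0, 4, 0], "spin": 0},
    {"jaw": 20, "slide": [0, 0, 0], "spin": 0}
  ]
}}

```text
clock: 15.08
tool_pos: [523.4, 48.5, 15.7]
orientation: [0.705, -0.055, 0.705, 0.055]
force: [0.7, -1.9, -1.5]
grip_width: 31.3
```

```bash
python3 go.py 525.1 37.1 14 99;python3 - <<'E'
from h import *
cv2.imwrite(f"pics/side12.png",arm.snapshot("side")[:,:,::-1])
crop("pics/side12.png","pics/s12c.png",280,170,380,250,8)
E
```

```text
clock 15.075 pos [523.4  48.5  15.7] w 31.3 F [ 0.7 -1.9 -1.5] q6 -1.85
axes x [ 0. -0. -1.] yaw y 98.99
spin -0.0001 slide after spin [  1.7 -11.5  -0.1] Y [-0.156  0.988  0.   ] Z [0.988 0.156 0.   ]
```

View pics/s12c.png

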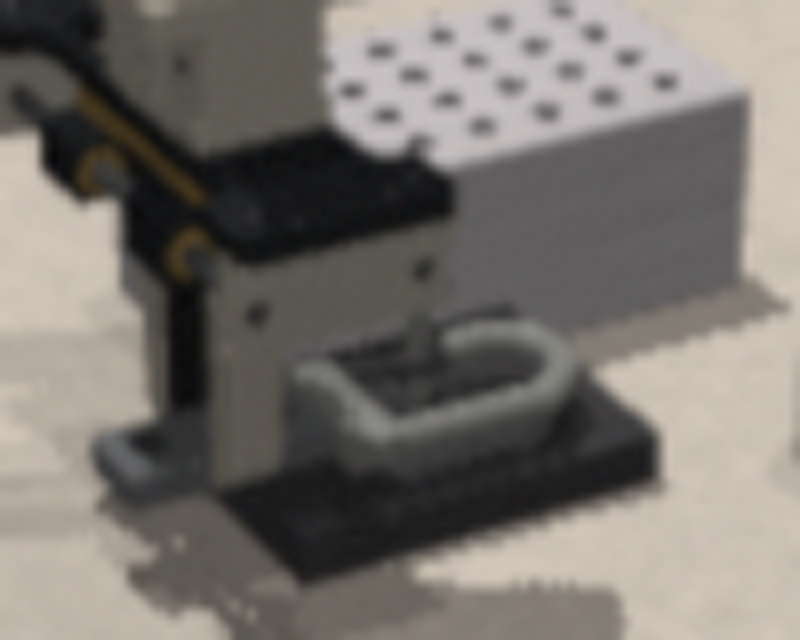

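>>> {"api": "play_rows", "payload": {
  "plan": [
    {"jaw": 20, "slide": [0, 4, 0], "spin": 0},
    {"jaw": 20, "slide": [0, 4, 0], "spin": 0},
    {"jaw": 20, "slide": [0, 4, 0], "spin": 0},
    {"jaw": 20, "slide": [0, 0, 0], "spin": 0}
  ]
}}

```text
clock: 15.62
tool_pos: [520.8, 60.6, 15.5]
orientation: [0.705, -0.055, 0.705, 0.056]
force: [-0.6, -2.5, -1.3]
grip_width: 30.9
```

>>> {"api": "play_rows", "payload": {
  "plan": [
    {"jaw": 20, "slide": [0, 4, 0], "spin": 0},
    {"jaw": 20, "slide": [0, 4, 0], "spin": 0},
    {"jaw": 20, "slide": [0, 4, 0], "spin": 0},
    {"jaw": 20, "slide": [0, 3, 0], "spin": 0},
    {"jaw": 20, "slide": [0, 0, 0], "spin": 0}
  ]
}}

```text
clock: 16.25
tool_pos: [519.3, 75.7, 15.7]
orientation: [0.705, -0.055, 0.705, 0.056]
force: [-0.4, 0.1, -1.7]
grip_width: 31.2
```

```bash
python3 go.py 525.1 37.1 14 99;python3 - <<'E'
from h import *
cv2.imwrite(f"pics/side13.png",arm.snapshot("side")[:,:,::-1])
crop("pics/side13.png","pics/s13c.png",280,170,380,250,8)
E
```

```text
clock 16.25 pos [519.3  75.7  15.7] w 31.2 F [-0.4  0.1 -1.7] q6 -1.8
axes x [ 0.001  0.001 -1.   ] yaw y 99.01
spin 0.0002 slide after spin [  1.7 -39.   -0.3] Y [-0.156  0.988  0.   ] Z [0.988 0.156 0.   ]
```

View pics/s13c.png

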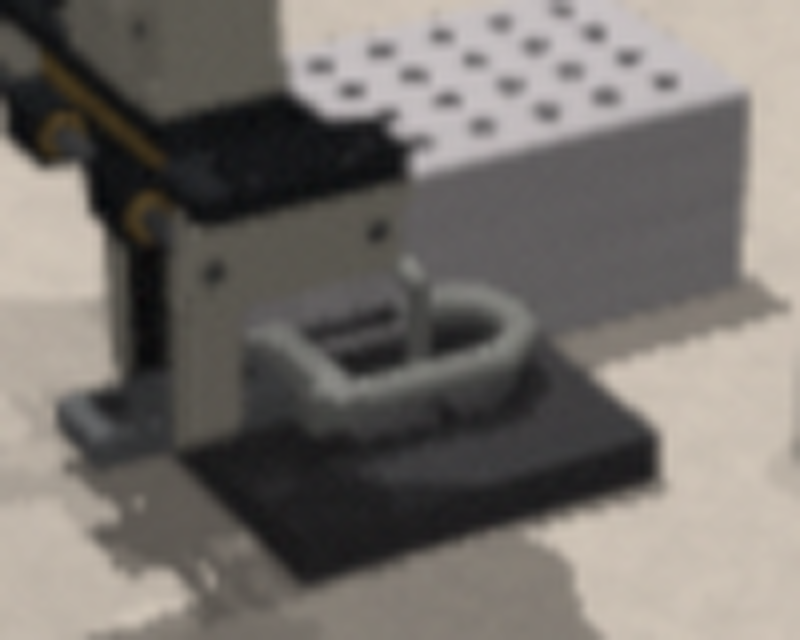

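>>> {"api": "play_rows", "payload": {
  "plan": [
    {"jaw": 20, "slide": [0, 0, -5], "spin": 0},
    {"jaw": 20, "slide": [0, 0, -5], "spin": 0},
    {"jaw": 20, "slide": [0, 0, -5], "spin": 0},
    {"jaw": 20, "slide": [4, 0, 0], "spin": 0},
    {"jaw": 20, "slide": [0, 0, 0], "spin": 0}
  ]
}}

```text
clock: 16.92
tool_pos: [504.0, 72.7, 11.4]
orientation: [0.705, -0.055, 0.705, 0.055]
force: [-0.5, -0.3, -0.6]
grip_width: 31.7
```

>>> {"api": "play_rows", "payload": {
  "plan": [
    {"jaw": 20, "slide": [3, 0, 0], "spin": 0},
    {"jaw": 20, "slide": [2, 0, 0], "spin": 0},
    {"jaw": 20, "slide": [0, 0, 0], "spin": 0}
  ]
}}

```text
clock: 17.3
tool_pos: [504.1, 72.7, 6.4]
orientation: [0.705, -0.055, 0.705, 0.055]
force: [0.1, 0.7, -1.2]
grip_width: 31.2
```

```bash
python3 go.py 525.1 37.1 14 99;python3 - <<'E'
from h import *
cv2.imwrite(f"pics/side14.png",arm.snapshot("side")[:,:,::-1])
crop("pics/side14.png","pics/s14c.png",280,170,380,250,8)
E
```

```text
clock 17.3 pos [504.1  72.7   6.4] w 31.2 F [ 0.1  0.7 -1.2] q6 -1.8
axes x [-0.001  0.    -1.   ] yaw y 98.98
spin -0.0003 slide after spin [ -7.6 -38.5  15.2] Y [-0.156  0.988  0.   ] Z [0.988 0.156 0.   ]
```

View pics/s14c.png

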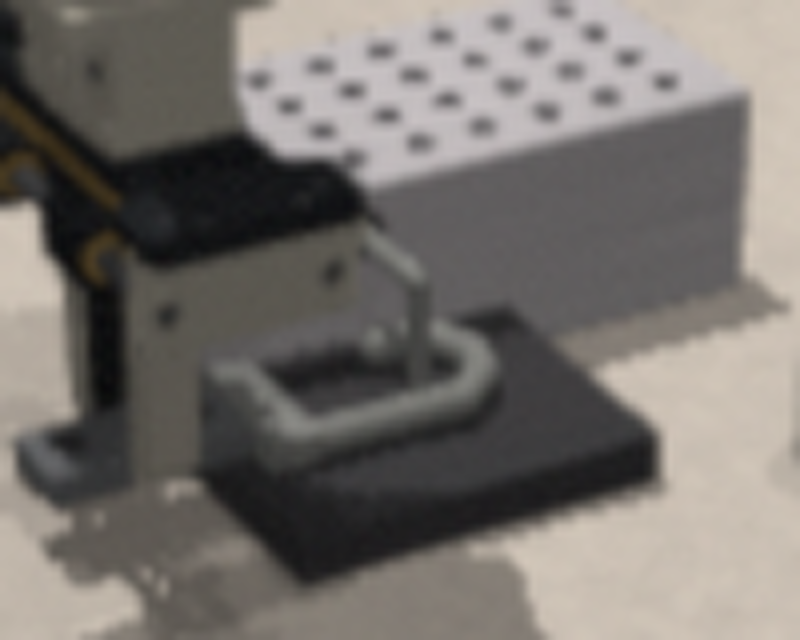

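>>> {"api": "play_rows", "payload": {
  "plan": [
    {"jaw": 20, "slide": [1, 0, 0], "spin": 0},
    {"jaw": 20, "slide": [1, 0, 0], "spin": 0},
    {"jaw": 20, "slide": [0, 0, 0], "spin": 0}
  ]
}}

```text
clock: 17.73
tool_pos: [504.2, 72.7, 4.6]
orientation: [0.705, -0.055, 0.705, 0.055]
force: [0.2, -0.2, -1.6]
grip_width: 31.1
```

>>> {"api": "play_rows", "payload": {
  "plan": [
    {"jaw": 20, "slide": [1, 0, 0], "spin": 0},
    {"jaw": 20, "slide": [0, 0, 0], "spin": 0}
  ]
}}

```text
clock: 17.98
tool_pos: [504.4, 72.7, 3.7]
orientation: [0.705, -0.055, 0.705, 0.055]
force: [-0.2, 0.7, -0.9]
grip_width: 31.2
```

Near contact (underside ~20). Release gently.

>>> {"api": "play_rows", "payload": {
  "plan": [
    {"jaw": 20, "slide": [0.7, 0, 0], "spin": 0},
    {"jaw": 20, "slide": [0, 0, 0], "spin": 0},
    {"jaw": 60, "slide": [0, 0, 0], "spin": 0},
    {"jaw": 60, "slide": [0, 0, 0], "spin": 0},
    {"jaw": 60, "slide": [0, 0, 0], "spin": 0}
  ]
}}

```text
clock: 18.6
tool_pos: [504.3, 72.7, 2.9]
orientation: [0.705, -0.055, 0.705, 0.055]
force: [-0.3, 0.2, 0.1]
grip_width: 56.3
```

```bash
python3 go.py;python3 - <<'E'
from h import *
cv2.imwrite(f"pics/side15.png",arm.snapshot("side")[:,:,::-1])
crop("pics/side15.png","pics/s15c.png",280,170,380,250,8)
E
```

```text
clock 18.6 pos [504.3  72.7   2.9] w 56.3 F [-0.3  0.2  0.1] q6 -1.8
axes x [ 0. -0. -1.] yaw y 98.98
```

View pics/s15c.png

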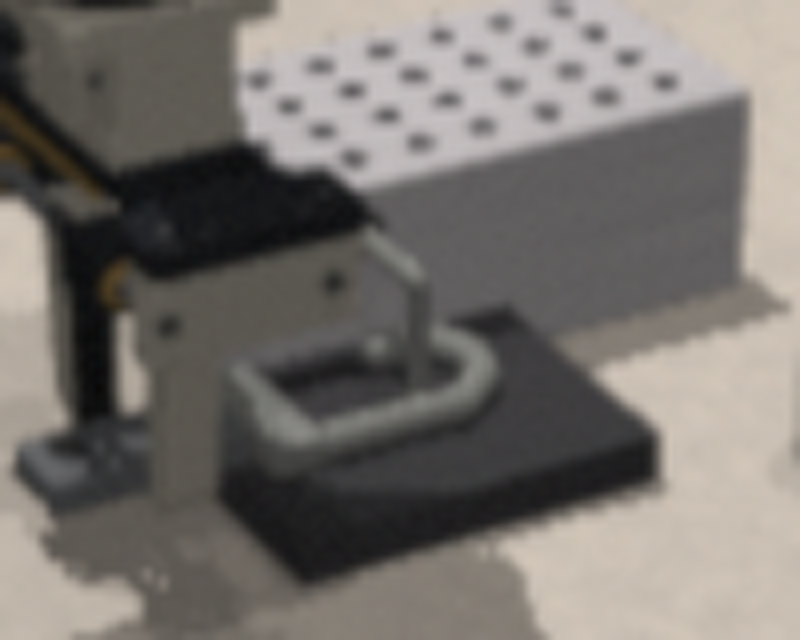

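>>> {"api": "play_rows", "payload": {
  "plan": [
    {"jaw": 60, "slide": [-10, 0, 0], "spin": 0},
    {"jaw": 60, "slide": [-40, 0, 0], "spin": 0},
    {"jaw": 60, "slide": [-55, 0, 0], "spin": 0},
    {"jaw": 60, "slide": [0, 0, -55], "spin": 0},
    {"jaw": 60, "slide": [0, -20, -55], "spin": 0}
  ]
}}

```text
clock: 19.27
tool_pos: [398.3, 35.9, 109.2]
orientation: [0.706, -0.056, 0.704, 0.056]
force: [-0.2, -0.9, -0.6]
grip_width: 60.1
```

>>> {"api": "play_rows", "payload": {
  "plan": [
    {"jaw": 60, "slide": [0, -60, 0], "spin": 0},
    {"jaw": 60, "slide": [0, -60, 0], "spin": 0},
    {"jaw": 60, "slide": [0, -60, 0], "spin": 0},
    {"jaw": 60, "slide": [0, 0, 0], "spin": 0}
  ]
}}

```text
clock: 19.77
tool_pos: [427.9, -146.3, 108.9]
orientation: [0.706, -0.054, 0.704, 0.053]
force: [0.3, 0.0, -0.3]
grip_width: 60.1
```

```bash
python3 go.py;python3 - <<'E'
from h import *
for n in("side","top"): cv2.imwrite(f"pics/{n}16.png",arm.snapshot(n)[:,:,::-1])
crop("pics/side16.png","pics/s16c.png",280,170,380,250,8)
crop("pics/top16.png","pics/t16c.png",190,170,290,270,6)
E
```

```text
clock 19.775 pos [ 427.9 -146.3  108.9] w 60.1 F [ 0.3  0.  -0.3] q6 -2.3
axes x [ 0.002 -0.002 -1.   ] yaw y 98.67
```

View pics/s16c.png

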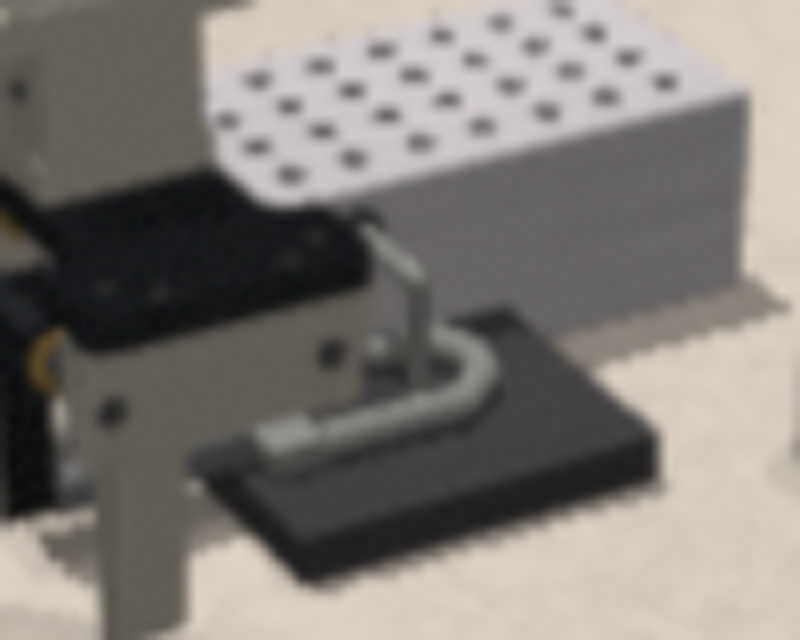

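View pics/t16c.png

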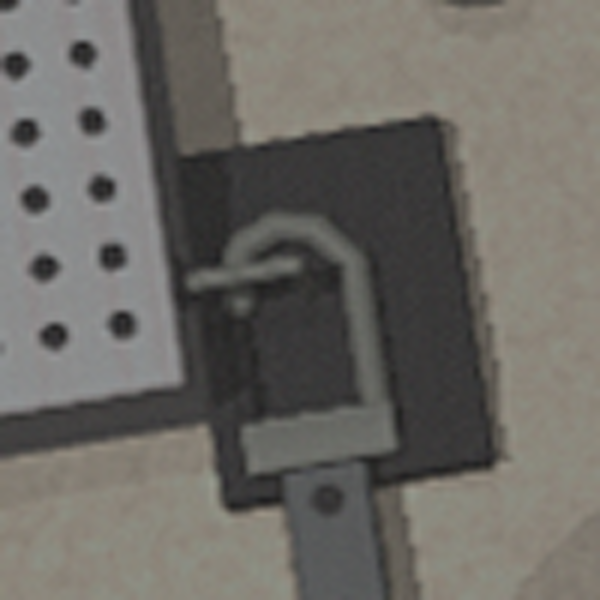

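View pics/top16.png

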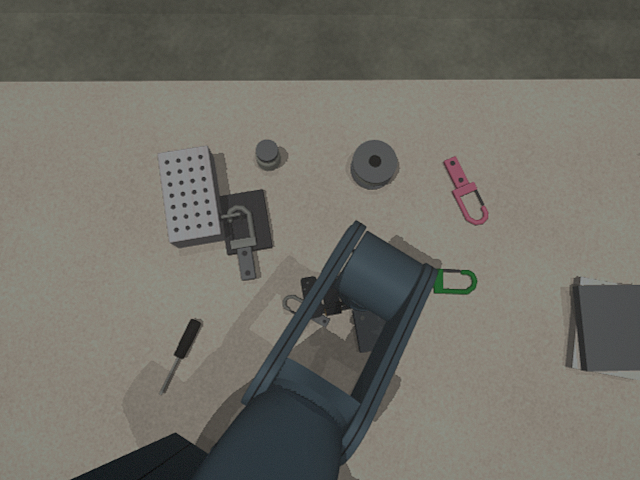

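```bash
python3 - <<'E'
import cv2,numpy as np
im=cv2.imread("pics/top16.png")[195:250,215:265].astype(float)
im=np.clip((im-20)*3.5,0,255).astype(np.uint8)
cv2.imwrite("pics/t16d.png",cv2.resize(im,None,fx=10,fy=10,interpolation=cv2.INTER_CUBIC))
E
```

```text
(no output)
```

View pics/t16d.png

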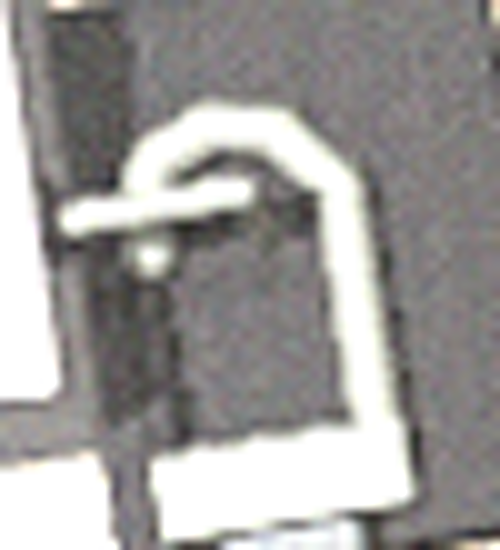

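```bash
python3 -c "
from station import arm
print(arm.sign_off())"
```

```text
the job is handed in; nothing more can be done
None
```

The clip is on the eye with the gate shut behind the bar. The job was handed in at about 20 s; the sign-off gives no verdict.

**What I did:** I drew the clip out of the dock by its hook, laid it flat on the bench and let go. I then took it by the handle (opening about 31 mm) and pressed the gate onto the bar. The force on the gate rose to about 2.5 N, then dropped to about 0 once the bar was past it. I drew the clip back about 15 mm, lowered it onto the foot plate, released it and moved the arm away.

**Last checks:**
- **Clip on the eye:** the top and side pictures show the bar inside the hook. The clip rests on the foot plate with its handle over the edge.
- **Gate:** it shows as a straight dark line along the mouth, with nothing slanting across the inside. It is dark on a dark plate, so I judged this from a contrast-stretched picture.
- **Bystanders:** the spool, jar and screwdriver look unmoved in the top picture. I did not measure them.
- **Arm:** it is clear of everything and reads no contact force.

**What disagreed:**
- **Tool height:** the reported TCP height was about 19 to 20 mm below the real fingertips. My first grasp therefore closed empty above the hook. I found this from the pictures, went down by force feel and corrected every later height for it.
- **Clip height:** while holding the clip near the eye, its predicted height was about 2 mm off the side view, which is within the stated calibration.

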